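# Load bone-section plates into a moist chamber

## Robot

A 6-joint arm with a two-finger parallel gripper is mounted at the origin on a cart in front of the work surface, level with it; the furniture and walls round the work are solid. World frame = base frame: x ahead of the robot, y to its left, z up, the work surface at z = 0. Lengths are in m, angles in rad, forces in N, time in s.
With the tool pointing down it reaches from about 0.3 to 0.95 m from the base axis. Payload 3.1 kg.
Tool frame: the origin (TCP) lies on the mounting face of the last link; the fingertips stand 173 mm ahead of it and the grasp point (between the pads) lies 155 mm ahead of it; z points along the fingers, y is the line along which they close (so a half turn about z gives the same grasp; the last joint's range is limited). The gripper opens to 85 mm and grips with 20 to 120 N. Pads are 22 mm wide; open, the fingers measure 114 mm over their backs; the gripper's body (76 mm by 85 mm) begins 54 mm behind the grasp point. The pads swing forward as they close: fully open they stand 13 mm farther back than shut.
Start: joints at [-1.206, 0.308, 1.634, -0, 1.2, -0.07], TCP at [0.263, -0.567, 0.405] pointing down, gripper open.
Joint ranges: [-3.06, 3.06], [-0.79, 1.96], [0.05, 2.63], [-1.19, 4.34], [0.05, 2.64], [-2.94, 2.94]. Speed limits (rad/s): [2.79, 2.79, 3.14, 3.14, 3.14, 3.14].

## Interface

Orientations are given as a unit quaternion [x, y, z, w].
In Python, from station import ctrl gives the robot as it stands.
- The arm moves only by the tool apply_moves, never from a script. Its arguments are lists of equal length, an entry for each row: "translation": the shift along the tool's x, y, z in cm, a list of three; "turn": the turn about the tool's z in degrees. In form: {"translation": [[tx, ty, tz], ...], "turn": [turn, ...]}. A call has 1 to 12 rows; each row is the pose to reach, as a shift and turn from the pose commanded when the call began, along the tool's axes at that moment; what a row does not reach only later rows make up. A row lasts 1/8 s, in which the tool goes at most 62.5 mm and 10.7 degrees, less where a joint would pass 70% of its speed; a pose out of reach is approached as far as the arm can. A call with a gripper value outside its range is refused whole. "hand" is the closure, from -1 (fully open) to 1 (shut), set as the call begins (left out, the last holds). The fingers move at their own pace and stop on an object; the grip force is fixed at half the most. Time passes only in rows, so rows that repeat a pose let the fingers close. It gives the time, the measured TCP pose, the force, the opening and the grip force at its end, in the units of the state.
- ctrl.sense(): the state, without advancing time (a new reading comes with each control period).
- ctrl.camera(name): name is "side" or "top" or "wrist"; returns a dict with "color" (480x640x3 uint8, red, green, blue), "vertical_fov" (degrees; the focal length in pixels is half the picture's height over the tangent of half this angle, whatever the lens; pixels are square), "cx", "cy" (the principal point, pixels), "position" and "attitude" of the camera in the world; the wrist camera has in their place "tool_from_camera" (4x4, takes a point from camera to tool coordinates, whose origin is the TCP and whose axes are the flange's). Camera axes: x right, y up, looking along -z (the intrinsics and any distortion apply to the point x, -y, -z); pixel columns grow to the right and rows downward; lengths in m; the calibration is good to about 2 mm. A picture is of the moment at which its call begins: read the wrist's pose just before it. There is no depth.
- ctrl.job_done(): hands the job in; it is judged then, once.
The state is a dict: "time_s": time; "qpos": joint angles; "dq": joint speeds; "joint_efforts": joint torques, N m; "tcp_pos": TCP position; "tool_rot": TCP orientation; "force": force on the tool from outside, world axes, zero at the start; "moment": the same for the moment, N m; "gripper_width": opening from 0.0 (shut) to 1.0 (fully open); "gripper_force": force on a finger pad.
Only numpy, scipy, OpenCV 4.12 (cv2) and the standard library are available. Lean on these libraries where they do the work, as an engineer would, in place of code of your own. Each camera call takes 0.05 s, during which the arm holds its last target. There are 200 camera calls.

## Task

Take the lid off the moist chamber, move every section plate from the stack in the plate holder into it, and put the lid back on, fully down all round. The holder's sides cover the edges of the stack, so slide the top plate out over the open front until it overhangs, and pinch it there before it can fall. Lay each plate flat and centred along its own pair of ribs, section side up, one plate to a pair, and do not disturb the bottle, the small box and the jar standing near.

Things in the scene. Friction and masses are not known exactly. Their poses are not given: they have to be found in the camera images.
- chamber: black open tray fixed to the desk, 128 (x) x 266 (y) x 46 mm high, walls and floor 4 mm; origin at the centre of its underside. Inside, three places 78 mm apart along y, each a pair of ribs running along x: 96 mm long, 5 mm wide, centre lines 28 mm apart, tops 28 mm above the desk. Plates lie with their length along the ribs. Covered by the lid at the start
- place_1 (a point): middle of the tops of the first pair of ribs (chamber y = -78 mm), where a plate's origin should come to lie; axes as the chamber's. Any plate may go to any place
- place_2 (a point): the same for the middle pair of ribs (chamber y = 0)
- place_3 (a point): the same for the third pair of ribs (chamber y = +78 mm)
- lid: loose black lid, 142 (x) x 280 (y) mm, 0.22 kg; origin at the centre of its skirt's lower rim. Panel 12 to 16 mm above that; the skirt goes outside the tray walls with 4 mm play each side. Handle: bar along y over the centre, 86 x 12 x 12 mm, its middle at 40 mm, posts at y = +-36 mm, 18 mm free under it. Seated: origin 34 mm above the chamber's, axes parallel. It may be laid on the desk meanwhile
- holder: aluminium trough on a foot, fixed to the desk; origin at the centre of its underside. Floor from x = -55 to +55 mm, its top 56 mm above the desk; side walls 13 mm above the floor, 53 mm apart inside, 4 mm thick, full length; rear wall at x = +51 mm. The -x end (to the robot) is open and free down to the desk: plates slide out there, and fall if they overhang by half their length
- plate_1: flat frosted acrylic plate, 100 (x) x 50 (y) x 4 mm, 26 g, smooth, with a brown round bone section flush in its top and a white label strip near its +x end; origin at the centre of its underside, z out of the top. Starts in the stack on the holder's floor, x along the holder's x; 2 or 3 of the plates are present, plate_1 below plate_2 below plate_3; a light press on the top one draws it along and leaves the next
- plate_2: flat frosted acrylic plate, 100 (x) x 50 (y) x 4 mm, 26 g, smooth, with a brown round bone section flush in its top and a white label strip near its +x end; origin at the centre of its underside, z out of the top. Starts in the stack on the holder's floor, x along the holder's x; 2 or 3 of the plates are present, plate_1 below plate_2 below plate_3; a light press on the top one draws it along and leaves the next
- plate_3: flat frosted acrylic plate, 100 (x) x 50 (y) x 4 mm, 26 g, smooth, with a brown round bone section flush in its top and a white label strip near its +x end; origin at the centre of its underside, z out of the top. Starts in the stack on the holder's floor, x along the holder's x; 2 or 3 of the plates are present, plate_1 below plate_2 below plate_3; a light press on the top one draws it along and leaves the next
- oil_bottle: a small brown dropper bottle behind the holder, 25 mm wide, 66 mm high, origin at the centre of its underside: a bystander
- coverslip_box: a small blue and white plastic box, 38 x 38 x 19 mm, origin at the centre of its underside: a bystander
- jar: a white screw-cap specimen jar, 46 mm wide, 68 mm high, origin at the centre of its underside: a bystander
There are look-alikes about, which are no part of the job. What is shaped like the plate_3 but green is not meant.

How it is judged:
By the outcome, as a careful person would: the job done as asked, in the order asked, and still so for the second after the job is handed in, with the robot touching nothing.
Of plate_1, plate_2, plate_3 only 2 to 3 are there at a start; the rules pass over those that are not, and their reading is None.
At some moment in a run one of lid may be knocked a few centimetres aside while the robot is not near it.
Once in a run the grip may slacken for a moment while it holds something.
It also fails if it takes over 210 s, if anything falls off the work surface, if the arm or the gripper's body presses on something with over 40 N, if the wrist force passes 120 N, or if a joint passes its speed limit or range.

## Working session

There is one attempt and no reset: what is moved stays moved. The work goes in short steps, Python scripts to look and compute and a tool call to move; the robot and the scene stay as the last step left them, time stands still between calls to the robot, and variables do not carry over. Pictures are saved under pics/ and viewed, at most 14 in all, crops included, and the job is handed in when it is done.

Besides the shell and the picture viewer there is one more tool, called after "Call:" as a command line: name --pt "numbers of a row" for each row, then --argument value for the rest. apply_moves: Moves the arm, as the interface text tells. Its arguments: {"type":"object","properties":{"translation":{"type":"array"},"turn":{"type":"array"},"hand":{"type":"number"}},"required":["translation","turn"]}

```bash
mkdir -p pics; ls; cat > h.py <<'E'
import numpy as np, cv2
from scipy.spatial.transform import Rotation as R
from station import ctrl
def shot(name,fn=None):
    s=ctrl.sense(); c=ctrl.camera(name); c['s']=s
    if 'tool_from_camera' in c:
        T=np.eye(4);T[:3,:3]=R.from_quat(s['tool_rot']).as_matrix();T[:3,3]=s['tcp_pos']
        M=T@np.array(c['tool_from_camera']); c['P']=M[:3,3];c['A']=M[:3,:3]
    else:
        c['P']=np.array(c['position']);a=np.array(c['attitude'])
        c['A']=a if a.shape==(3,3) else R.from_quat(a).as_matrix()
    c['f']=240/np.tan(np.radians(c['vertical_fov'])/2)
    if fn: cv2.imwrite('pics/'+fn,c['color'][:,:,::-1])
    return c
def ray(c,u,v):
    K=np.array([[c['f'],0,c['cx']],[0,c['f'],c['cy']],[0,0,1.]])
    d=np.array(c.get('distortion',np.zeros(5)),float)
    p=cv2.undistortPoints(np.array([[[u,v]]],float),K,d)[0,0]
    return c['A']@np.array([p[0],-p[1],-1])
def pt(c,u,v,z):
    r=ray(c,u,v); return c['P']+r*(z-c['P'][2])/r[2]
def proj(c,X):
    q=c['A'].T@(np.array(X)-c['P']); return c['cx']+c['f']*q[0]/-q[2], c['cy']-c['f']*q[1]/-q[2]
E
python3 - <<'E'
from h import *
for n in('top','side','wrist'):
    c=shot(n,n+'0.png'); print(n,{k:v for k,v in c.items() if k not in('color','s','A')})
print(c['s'])
E
```

```text
pics
top {'vertical_fov': 57.677674257056466, 'cx': 317.1075624121359, 'cy': 238.46723458417452, 'position': array([0.56879507, 0.01592103, 0.92568103]), 'attitude': array([ 0.02751794, -0.01495214, -0.70013624,  0.71332211]), 'P': array([0.56879507, 0.01592103, 0.92568103]), 'f': np.float64(435.8582946722755)}
side {'vertical_fov': 50.83387239894985, 'cx': 319.8751233661921, 'cy': 239.1270264076405, 'position': array([ 0.67269101, -0.94566591,  0.46853366]), 'attitude': array([0.55422791, 0.00411193, 0.02521331, 0.83197284]), 'P': array([ 0.67269101, -0.94566591,  0.46853366]), 'f': np.float64(505.05347987818317)}
wrist {'vertical_fov': 68.01441083044153, 'cx': 318.87742136783794, 'cy': 242.17567036591427, 'tool_from_camera': array([[ 1.12499169e-03,  9.49057200e-01,  3.15101834e-01,
         8.00628311e-02],
       [ 9.99999341e-01, -1.13940299e-03, -1.38470611e-04,
        -4.35971474e-04],
       [ 2.27611440e-04,  3.15101782e-01, -9.49057856e-01,
         3.09534880e-02],
       [ 0.00000000e+00,  0.00000000e+00,  0.00000000e+00,
         1.00000000e+00]]), 'P': array([ 0.33549624, -0.53233015,  0.37262493]), 'f': np.float64(355.7181288779932)}
{'time_s': 0.1, 'qpos': array([-1.20572867e+00,  3.08922141e-01,  1.63504528e+00,  3.00115539e-06,
        1.19971146e+00, -6.97285602e-02]), 'dq': array([-0.00056262, -0.00054257, -0.00403028,  0.00086752,  0.00037937,
       -0.00042137]), 'joint_efforts': array([ 1.78794808e-04, -4.16409087e+01, -2.77643734e+01, -9.86454643e-05,
        4.04462102e-03,  9.94447106e-06]), 'tcp_pos': array([ 0.26308936, -0.56651033,  0.40356558]), 'tool_rot': array([ 9.76461542e-01,  2.15689057e-01, -1.52094484e-04, -1.03196836e-03]), 'force': array([-0.56297227,  0.0665506 , -0.20751115]), 'moment': array([-0.04101574, -0.04201585,  0.02095606]), 'gripper_force': 0.0, 'gripper_width': 1.0021843076809713}
```

View pics/top0.png

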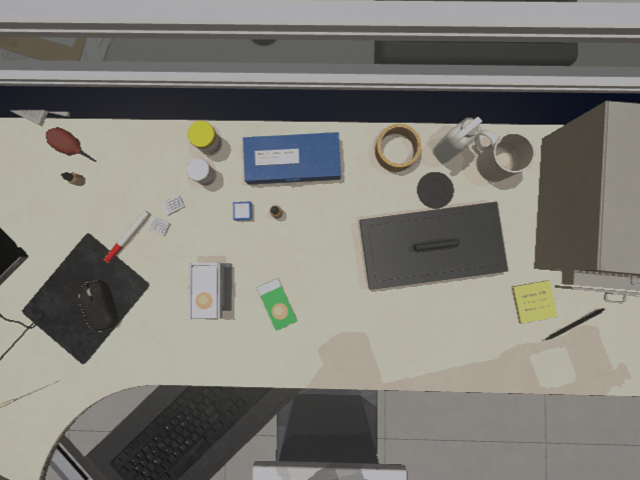

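View pics/side0.png

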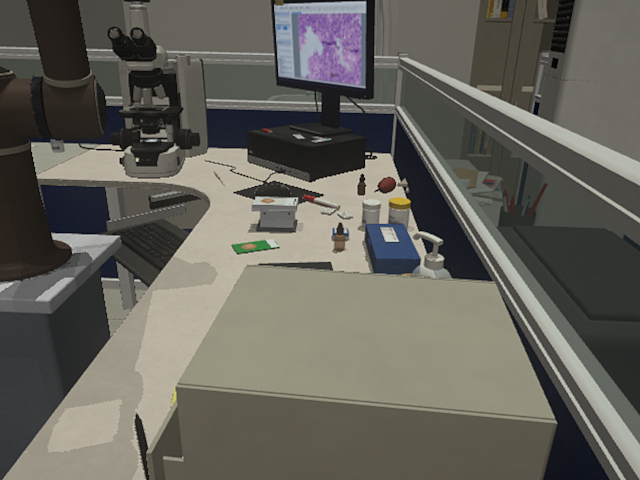

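The top view shows the lid at pixels (361–507, 203–289) with its handle at (437,244). The holder is at (191–222, 263–318) with its open end toward the image bottom. The green look-alike is at (277,305), the box at (242,211), the bottle at (276,212) and the jar at (200,172). The side view has the cabinet hiding the chamber.

```bash
python3 - <<'E'
from h import *
c=shot('top')
im=c['color'];g=cv2.cvtColor(im,cv2.COLOR_RGB2HSV)
m=((g[:,:,2]<80)).astype(np.uint8); m[:190]=0;m[:,:345]=0;m[:,520:]=0;m[300:]=0
m=cv2.morphologyEx(m,cv2.MORPH_CLOSE,np.ones((7,7)));m=cv2.morphologyEx(m,cv2.MORPH_OPEN,np.ones((25,25)))
cs,_=cv2.findContours(m,0,2);k=max(cs,key=cv2.contourArea)
r=cv2.minAreaRect(k);print(r)
b=cv2.boxPoints(r);P=np.array([pt(c,*p,.048) for p in b]);print(P.round(4),P.mean(0))
for i in range(4):print(np.linalg.norm(P[i]-P[i-1]),np.degrees(np.arctan2(*(P[i]-P[i-1])[[1,0]])))
for n,uv,z in [('handle',(437,244),.08),('h1',(416,247),.08),('h2',(459,241),.08),('holdNW',(191,263),.069),('NE',(222,263),.069),('SW',(191,318),.069),('SE',(220,318),.069),('bottle',(276,212),.066),('box',(242,211),.019),('jar',(200,170),.068),('green',(277,305),.004),('edge',(430,388),0),('note',(515,290),0)]:print(n,pt(c,*uv,z).round(3))
x=cv2.resize(im[180:350,170:350],None,fx=4,fy=3.5,interpolation=cv2.INTER_CUBIC)
x=cv2.resize(im[190:340,170:320],(600,600),interpolation=cv2.INTER_CUBIC);cv2.imwrite('pics/c1.png',x[:,:,::-1])
E
```

```text
((450.379150390625, 241.5817108154297), (72.68925476074219, 103.45042419433594), 82.50414276123047)
[[ 0.6772 -0.1229  0.048 ]
 [ 0.708  -0.3286  0.048 ]
 [ 0.5636 -0.3466  0.048 ]
 [ 0.5327 -0.143   0.048 ]] [ 0.62038616 -0.23529268  0.048     ]
0.14585707162964304 7.93101954061964
0.20804411027035694 -81.47085572841226
0.14557948400229262 -172.90621602233654
0.2059203205894513 98.61687969224118
handle [ 0.613 -0.201  0.08 ]
h1 [ 0.606 -0.16   0.08 ]
h2 [ 0.62  -0.243  0.08 ]
holdNW [0.567 0.279 0.069]
NE [0.568 0.218 0.069]
SW [0.46  0.276 0.069]
SE [0.461 0.219 0.069]
bottle [0.672 0.114 0.066]
box [0.678 0.191 0.019]
jar [0.753 0.268 0.068]
green [0.482 0.114 0.004]
edge [ 0.318 -0.207  0.   ]
note [ 0.524 -0.384  0.   ]
```

View pics/c1.png

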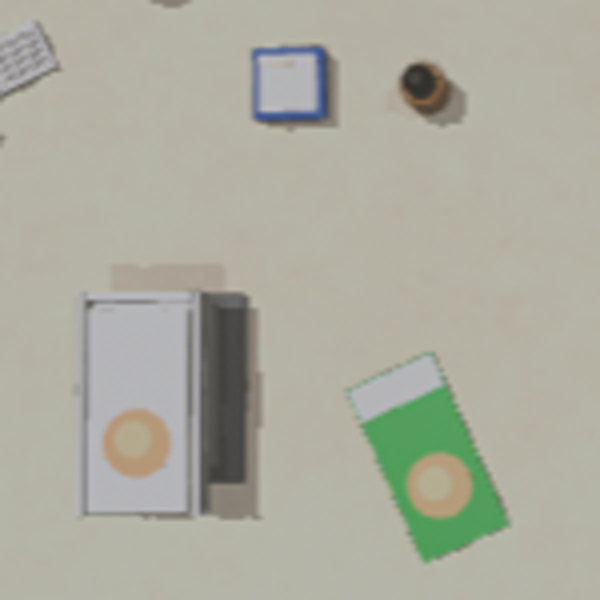

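The holder lies square to the desk with its open end at x≈0.46. Next I go above the lid.

Call:
apply_moves --pt "47.1 -18.4 0" --pt "47.1 -18.4 0" --pt "47.1 -18.4 0" --pt "47.1 -18.4 0" --pt "47.1 -18.4 0" --pt "47.1 -18.4 0" --pt "47.1 -18.4 0" --pt "47.1 -18.4 0" --pt "47.1 -18.4 0" --pt "47.1 -18.4 0" --pt "47.1 -18.4 0" --pt "47.1 -18.4 0" --turn '[-74,-74,-74,-74,-74,-74,-74,-74,-74,-74,-74,-74]' --hand 0.3

```text
time_s: 1.7
tcp_pos: [0.612, -0.203, 0.4047]
tool_rot: [0.651, 0.759, -0.0, -0.0]
force: [-0.3, 0.6, 0.1]
gripper_width: 0.347
gripper_force: 0.0
```

```bash
python3 - <<'E'
from h import *
c=shot('wrist','w1.png');s=c['s'];print(s['time_s'],s['tcp_pos'],s['gripper_width'],R.from_quat(s['tool_rot']).as_matrix()[:2,0])
E
```

```text
1.7 [ 0.61201759 -0.20298828  0.40469166] 0.3466661099725266 [-0.15268578  0.98827478]
```

View pics/w1.png

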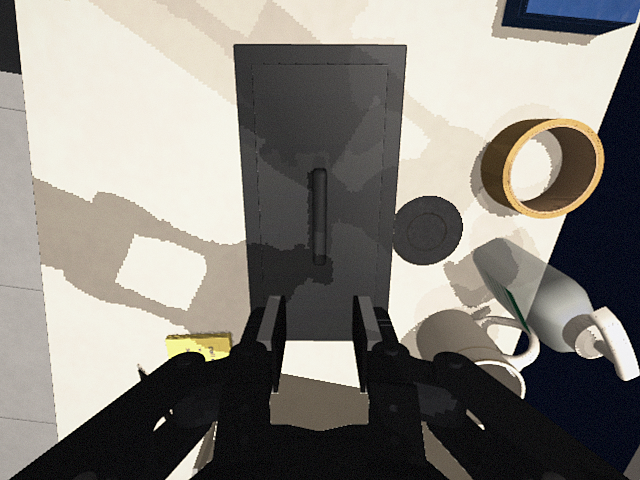

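The wrist view shows the lid corners at (236,45), (407,45), (392,339) and (252,339). The handle runs (320,170)–(320,263), almost aligned with the hand.

```bash
python3 - <<'E'
from h import *
c=shot('wrist')
for uv,z in [((236,45),.05),((407,45),.05),((393,339),.05),((251,339),.05),((319.5,170),.08),((320,263),.08)]:
    p=pt(c,*uv,z);print(p.round(4))
E
```

```text
[ 0.5229 -0.0731  0.05  ]
[ 0.6598 -0.0518  0.05  ]
[ 0.7089 -0.3232  0.05  ]
[ 0.561  -0.3463  0.05  ]
[ 0.6046 -0.1579  0.08  ]
[ 0.6177 -0.2383  0.08  ]
```

Call:
apply_moves --pt "0.5 0 5" --pt "0.5 0 10" --pt "0.5 0 14" --pt "0.5 0 16.5" --pt "0.5 0 17.4" --pt "0.5 0 17.4" --turn '[0,0,0,0,0,0]' --hand 0.3

```text
time_s: 2.55
tcp_pos: [0.612, -0.197, 0.2306]
tool_rot: [0.65, 0.76, -0.0, -0.0]
force: [-0.4, -0.4, 0.6]
gripper_width: 0.346
gripper_force: 0.0
```

Call:
apply_moves --pt "0 0 0" --pt "0 0 0" --pt "0 0 0" --pt "0 0 0" --pt "0 0 0" --turn '[0,0,0,0,0]' --hand 1

```text
time_s: 3.18
tcp_pos: [0.613, -0.1971, 0.2325]
tool_rot: [0.65, 0.76, 0.0, 0.002]
force: [0.1, -1.4, 6.4]
gripper_width: 0.12
gripper_force: 60.9
```

Call:
apply_moves --pt "0 0 -2" --pt "0 0 -5" --pt "0 0 -8" --pt "0 -4 -8" --pt "0 -9 -8" --pt "0 -14 -8" --pt "0 -18.5 -8" --pt "0 -18.5 -8" --pt "0 -18.5 -4" --pt "0 -18.5 -1" --pt "0 -18.5 1.5" --pt "0 -18.5 1.5" --turn '[0,0,0,0,0,0,5,9,9,9,9,9]'

```text
time_s: 4.68
tcp_pos: [0.4279, -0.2243, 0.2141]
tool_rot: [0.708, 0.707, -0.001, -0.003]
force: [-0.1, 0.7, -2.6]
gripper_width: 0.121
gripper_force: 59.7
```

```bash
python3 - <<'E'
from h import *
c=shot('top','t2.png');print(c['s']['force'],c['s']['gripper_width'])
E
```

```text
[-0.0725697   0.72860311 -2.60058969] 0.1206561759278356
```

View pics/t2.png

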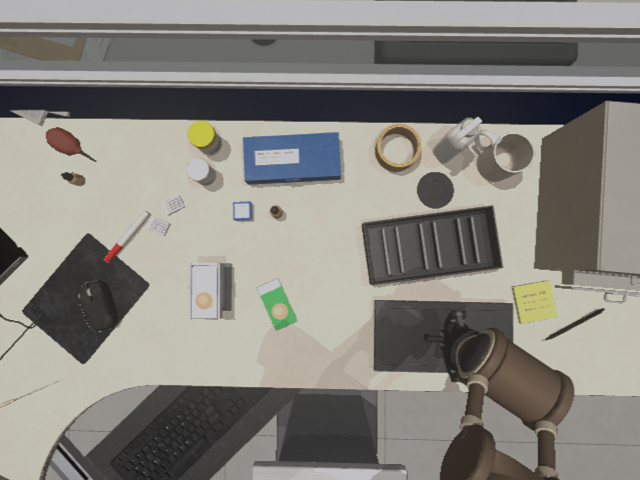

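The lid is lifted clear and hovers over the desk in front of the tray, at pixels (374–513, 300–372). The open tray's six ribs are visible. I lower the lid, shifted 2 cm away from the sticky note.

Call:
apply_moves --pt "2 0 0" --pt "2 0 0.8" --pt "2 0 1.5" --pt "2 0 1.6" --pt "2 0 1.6" --turn '[0,0,0,0,0]'

```text
time_s: 5.35
tcp_pos: [0.4294, -0.2055, 0.1996]
tool_rot: [0.708, 0.706, -0.0, -0.0]
force: [-0.0, 0.1, -1.6]
gripper_width: 0.121
gripper_force: 59.7
```

Call:
apply_moves --pt "0 0 0" --pt "0 0 0" --pt "0 0 0" --pt "0 0 -4" --pt "0 0 -9" --pt "0 0 -15" --turn '[0,0,0,0,0,0]' --hand 0.3

```text
time_s: 6.1
tcp_pos: [0.4288, -0.205, 0.3504]
tool_rot: [0.708, 0.707, -0.0, -0.001]
force: [1.1, -0.8, 1.0]
gripper_width: 0.349
gripper_force: 0.0
```

Call:
apply_moves --pt "45.3 7.1 -3" --pt "45.3 7.1 -3" --pt "45.3 7.1 -3" --pt "45.3 7.1 -3" --pt "45.3 7.1 -3" --pt "45.3 7.1 -3" --pt "45.3 7.1 -3" --pt "45.3 7.1 -3" --pt "45.3 7.1 -3" --pt "45.3 7.1 -3" --pt "45.3 7.1 -3" --turn '[-90,-90,-90,-90,-90,-90,-90,-90,-90,-90,-90]' --hand 1

```text
time_s: 7.48
tcp_pos: [0.501, 0.2472, 0.3796]
tool_rot: [0.002, 1.0, -0.0, -0.0]
force: [0.0, -1.4, 1.2]
gripper_width: 0.003
gripper_force: 0.0
```

```bash
python3 - <<'E'
from h import *
c=shot('wrist','w3.png');s=c['s'];print(s['time_s'],s['tcp_pos'],s['qpos'],s['force'],R.from_quat(s['tool_rot']).as_matrix()[:2,0])
E
```

```text
7.475 [0.50101959 0.24724092 0.37961288] [ 3.80496230e-01  2.07302860e-01  1.81459796e+00 -8.43117211e-05
  1.11992241e+00 -1.18721307e+00] [ 0.02798099 -1.35056363  1.22463715] [-0.99999533  0.00305029]
```

View pics/w3.png

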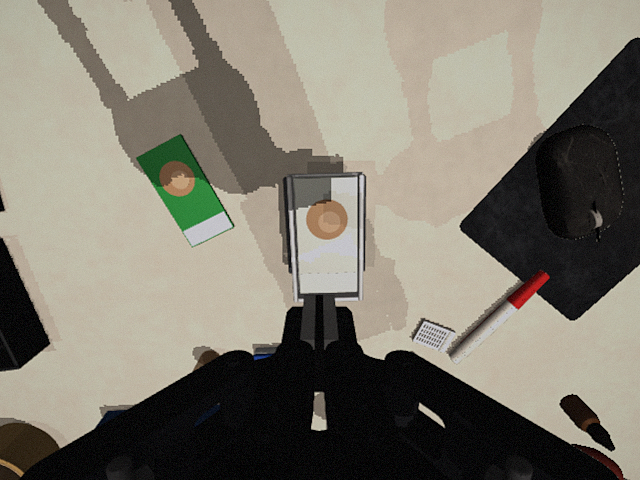

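The wrist view shows the holder at (287–366, 172–300), with its open front at the image top (row ~174). I zoom in for the stack height.

```bash
python3 - <<'E'
from h import *
im=cv2.imread('pics/w3.png')[150:320,270:385];cv2.imwrite('pics/c3.png',cv2.resize(im,(400,592),interpolation=cv2.INTER_NEAREST))
c=shot('side');im=c['color'][185:245,240:310,::-1];im=cv2.resize(im,(400,343),interpolation=cv2.INTER_NEAREST)
a=cv2.imread('pics/c3.png');b=np.zeros((592,800,3),np.uint8);b[:,:400]=a;b[:343,400:]=im;cv2.imwrite('pics/c4.png',b)
E
```

```text
(no output)
```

View pics/c4.png

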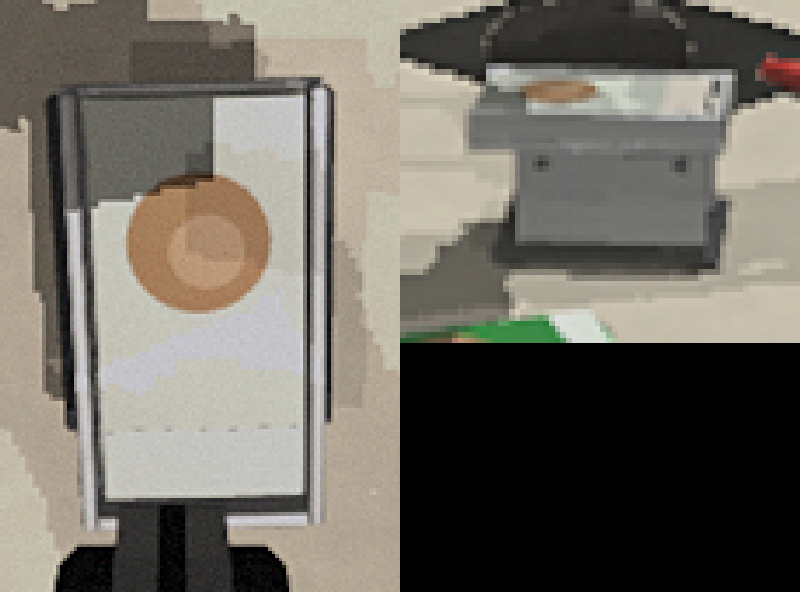

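```bash
python3 - <<'E'
from h import *
c=shot('wrist')
for n,uv in [('wFL',(287.8,176.4)),('wFR',(365.5,176.4)),('wRL',(294.2,300.8)),('wRR',(362.6,300.8))]: print(n,pt(c,*uv,.069).round(4))
for z in(.064,.068):
  P=[pt(c,*uv,z) for uv in((293,177.9),(357.7,177.9),(357.1,292.7),(300.5,293.6))]
  print(z,np.round(P,4)[:,:2].tolist(),[np.linalg.norm(P[i]-P[i-1]).round(4) for i in range(4)])
E
```

```text
wFL [0.4578 0.2231 0.069 ]
wFR [0.4579 0.2837 0.069 ]
wRL [0.566  0.2255 0.069 ]
wRR [0.5661 0.2855 0.069 ]
0.064 [[0.4597, 0.2268], [0.4598, 0.2782], [0.5607, 0.281], [0.5615, 0.2309]] [np.float64(0.1019), np.float64(0.0515), np.float64(0.101), np.float64(0.0501)]
0.068 [[0.4591, 0.227], [0.4592, 0.2778], [0.5587, 0.2805], [0.5595, 0.2311]] [np.float64(0.1005), np.float64(0.0508), np.float64(0.0996), np.float64(0.0494)]
```

The stack fits three plates best (top at z≈0.068). Next I close the hand, descend over the rear half of the top plate and press lightly.

Call:
apply_moves --pt "-3.3 0.6 0" --pt "-3.3 0.6 5" --pt "-3.3 0.6 9" --pt "-3.3 0.6 12" --pt "-3.3 0.6 13.2" --pt "-3.3 0.6 13.4" --pt "-3.3 0.6 13.4" --turn '[-1,-1,-1,-1,-1,-1,-1]' --hand 1

```text
time_s: 8.5
tcp_pos: [0.5349, 0.2537, 0.2471]
tool_rot: [-0.008, 1.0, 0.0, 0.001]
force: [-0.6, 0.2, -0.2]
gripper_width: 0.004
gripper_force: 0.0
```

Call:
apply_moves --pt "0 0 0.15" --pt "0 0 0.3" --pt "0 0 0.3" --turn '[0,0,0]'

```text
time_s: 8.88
tcp_pos: [0.5341, 0.2536, 0.243]
tool_rot: [-0.008, 1.0, 0.0, 0.0]
force: [-0.2, 0.5, -0.1]
gripper_width: -0.003
gripper_force: 0.0
```

Call:
apply_moves --pt "0 0 0.1" --pt "0 0 0.2" --pt "0 0 0.2" --turn '[0,0,0]'

```text
time_s: 9.25
tcp_pos: [0.5343, 0.2537, 0.2415]
tool_rot: [-0.008, 1.0, 0.0, 0.0]
force: [-2.0, -0.6, 4.8]
gripper_width: 0.003
gripper_force: 2.6
```

Call:
apply_moves --pt "0 0 0.05" --pt "0 0 0.1" --pt "0 0 0.1" --turn '[0,0,0]'

```text
time_s: 9.62
tcp_pos: [0.5346, 0.2538, 0.2415]
tool_rot: [-0.008, 1.0, 0.0, 0.0]
force: [-2.6, -0.7, 10.9]
gripper_width: 0.001
gripper_force: 4.7
```

Contact is at a plate top of z≈0.0685, so there are three plates. I ease the press and slide 44 mm toward the front.

Call:
apply_moves --pt "0 0 -0.08" --pt "0.4 0 -0.08" --pt "1.0 0 -0.08" --pt "1.6 0 -0.08" --pt "2.2 0 -0.08" --pt "2.8 0 -0.08" --pt "3.4 0 -0.08" --pt "4.0 0 -0.08" --pt "4.4 0 -0.08" --pt "4.4 0 -0.08" --turn '[0,0,0,0,0,0,0,0,0,0]'

```text
time_s: 10.88
tcp_pos: [0.4904, 0.2531, 0.2415]
tool_rot: [-0.008, 1.0, 0.0, 0.001]
force: [-0.2, 0.0, 6.8]
gripper_width: 0.002
gripper_force: 3.4
```

```bash
python3 - <<'E'
from h import *
c=shot('wrist','w5.png');cv2.imwrite('pics/w5c.png',c['color'][100:400,170:490,::-1]);s=c['s'];print(s['tcp_pos'])
E
```

```text
[0.49039466 0.25313786 0.24145259]
```

View pics/w5.png

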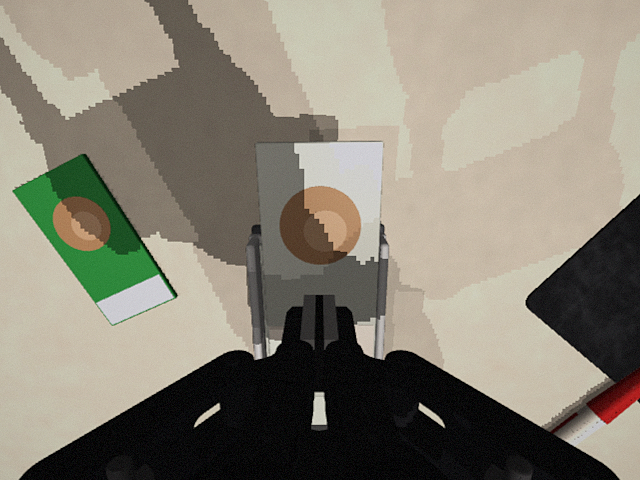

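The plate now overhangs the front. Its front edge is at row 142 (cols 257–383), and the wall ends are at about row 237.

```bash
python3 - <<'E'
from h import *
c=shot('wrist')
print([pt(c,u,v,z).round(4) for u,v,z in((257,142,.068),(383,141,.068),(253,237,.069),(385,237,.069))])
E
```

```text
[array([0.4158, 0.2284, 0.068 ]), array([0.4146, 0.2769, 0.068 ]), array([0.454 , 0.2254, 0.069 ]), array([0.453 , 0.2804, 0.069 ])]
```

Call:
apply_moves --pt "0 0 -2" --pt "0 0 -5" --turn '[0,0]'

```text
time_s: 11.22
tcp_pos: [0.4884, 0.2523, 0.2886]
tool_rot: [-0.008, 1.0, -0.001, -0.003]
force: [0.1, 0.5, -0.6]
gripper_width: -0.002
gripper_force: 0.0
```

Call:
apply_moves --pt "0 0 0" --pt "2.5 -0.1 0" --pt "5.2 -0.1 0" --pt "5.2 -0.1 0" --pt "5.2 -0.1 3" --pt "5.2 -0.1 6" --pt "5.2 -0.1 7.6" --pt "5.2 -0.1 7.6" --turn '[0,0,0,0,0,0,0,0]' --hand -1

```text
time_s: 12.22
tcp_pos: [0.4377, 0.2506, 0.2128]
tool_rot: [-0.008, 1.0, -0.001, -0.002]
force: [-0.2, -0.5, 0.5]
gripper_width: 1.001
gripper_force: 0.0
```

```bash
python3 - <<'E'
from h import *
c=shot('wrist','w6.png')
E
```

```text
(no output)
```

View pics/w6.png

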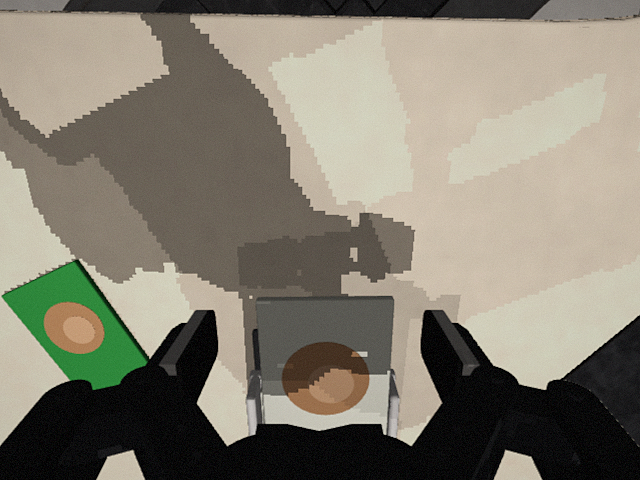

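The plate sits between the pads with the wall ends clear behind them. I close on it.

Call:
apply_moves --pt "0 0.15 0" --pt "0 0.15 0" --pt "0 0.15 0" --pt "0 0.15 0" --pt "0 0.15 0" --pt "0 0.15 0" --turn '[0,0,0,0,0,0]' --hand 1

```text
time_s: 13.02
tcp_pos: [0.4387, 0.2529, 0.2154]
tool_rot: [-0.008, 1.0, 0.001, 0.001]
force: [-0.5, 0.7, 5.7]
gripper_width: 0.563
gripper_force: 61.2
```

Call:
apply_moves --pt "0 0 -0.5" --pt "0 0 -1.5" --pt "0 0 -4" --pt "0 0 -8" --pt "0 0 -11" --pt "0 0 -11" --turn '[0,0,0,0,0,0]'

```text
time_s: 13.78
tcp_pos: [0.4392, 0.253, 0.3275]
tool_rot: [-0.008, 1.0, 0.001, 0.003]
force: [0.6, -0.2, 0.1]
gripper_width: 0.567
gripper_force: 61.8
```

```bash
python3 - <<'E'
from h import *
c=shot('wrist','w7.png');print(c['s']['tcp_pos'],c['s']['gripper_width'])
c=shot('side'); cv2.imwrite('pics/s7.png',cv2.resize(c['color'][130:260,210:340,::-1],(520,520)))
a=cv2.resize(cv2.imread('pics/w7.png')[200:480,160:480],(400,350));b=np.zeros((400,800,3),np.uint8);b[:350,:400]=a;b[:,400:]=cv2.resize(c['color'][130:260,210:340,::-1],(400,400));cv2.imwrite('pics/m7.png',b)
E
```

```text
[0.43919786 0.2530014  0.32747378] 0.5666179403193735
```

View pics/m7.png

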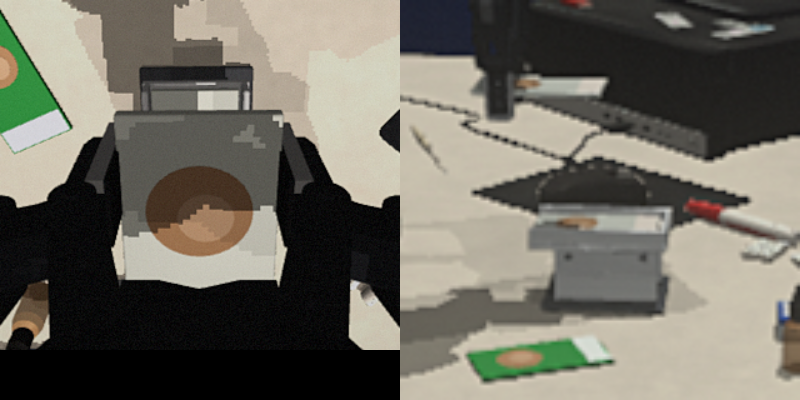

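The plate is held level in the pads and the holder still has the rest of the stack. Now I measure the plate in the hand and the open tray.

```bash
python3 - <<'E'
from h import *
c=shot('wrist');s=c['s'];z=s['tcp_pos'][2]-.1474
Rm=R.from_quat(s['tool_rot']).as_matrix()
for uv in((252,289.6),(386.4,289.6)): print('front edge in tool',(Rm.T@(pt(c,*uv,z)-s['tcp_pos'])).round(4))
c=shot('top','t8.png');g=cv2.cvtColor(c['color'],cv2.COLOR_RGB2HSV)
m=(g[:,:,2]<90).astype(np.uint8); m[:197]=0;m[290:]=0;m[:,:345]=0;m[:,520:]=0
m=cv2.morphologyEx(m,cv2.MORPH_CLOSE,np.ones((15,15)));m=cv2.morphologyEx(m,cv2.MORPH_OPEN,np.ones((9,9)))
k=max(cv2.findContours(m,0,2)[0],key=cv2.contourArea);r=cv2.minAreaRect(k);print(r)
P=np.array([pt(c,*p,.046) for p in cv2.boxPoints(r)]);print(P.round(4)[:,:2],P.mean(0).round(4))
for i in range(4):print(np.linalg.norm(P[i]-P[i-1]).round(4),np.degrees(np.arctan2(*(P[i]-P[i-1])[[1,0]])).round(2))
b=cv2.resize(c['color'][190:390,340:540,::-1],(600,600),interpolation=cv2.INTER_CUBIC);cv2.imwrite('pics/t8c.png',b)
E
```

```text
front edge in tool [ 0.0252 -0.024   0.1474]
front edge in tool [0.0253 0.0245 0.1474]
((430.2532958984375, 236.39956665039062), (80.2894515991211, 133.08885192871094), 82.40535736083984)
[[ 0.6903 -0.0516]
 [ 0.7306 -0.3175]
 [ 0.5703 -0.3378]
 [ 0.53   -0.075 ]] [ 0.6303 -0.1955  0.046 ]
0.1619 8.31
0.2689 -81.39
0.1615 -172.77
0.2659 98.71
```

View pics/t8c.png

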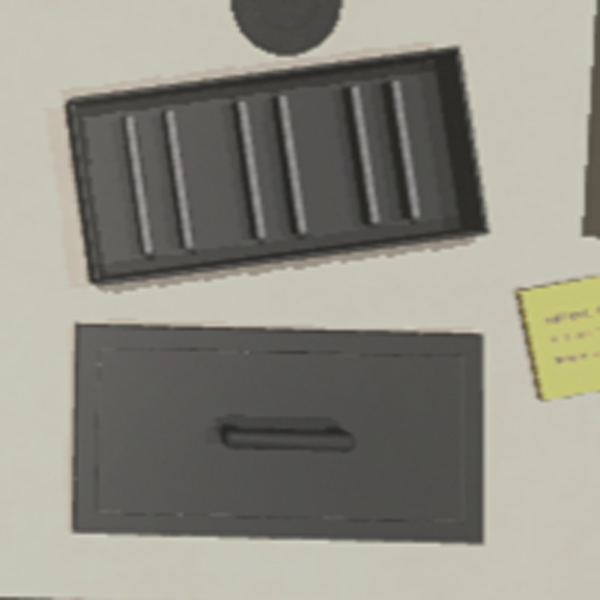

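The crop shows the tray rim corners at (66,103), (460,48), (488,232) and (97,283), plus the six ribs. The lid lies on the desk below them.

```bash
python3 - <<'E'
from h import *
c=shot('top')
q=lambda u,v,z:pt(c,u/3+340-.3,v/3+190-.3,z)
C=np.array([q(*p,.046) for p in((66,103),(460,48),(488,232),(97,283))]);print(C.round(4)[:,:2],C.mean(0).round(4))
for i in range(4):print(np.linalg.norm(C[i]-C[i-1]).round(4),np.degrees(np.arctan2(*(C[i]-C[i-1])[[1,0]])).round(2))
E=[(130,118,149,256),(170,112,189,248),(240,103,262,238),(281,96,302,234),(354,88,375,222),(396,82,417,219)]
A=np.array([[q(a,b,.028),q(d,e,.028)] for a,b,d,e in E])
print(A.mean(1)[:,:2].round(4)); d=(A[:,0]-A[:,1]);print(np.degrees(np.arctan2(d[:,1],d[:,0])).round(2),np.linalg.norm(d,axis=1).round(3))
M=A.mean(1).reshape(3,2,3).mean(1);print(M.round(4)); print(np.degrees(np.arctan2(*(M[0]-M[2])[:2]*[-1,1])))
E
```

```text
[[ 0.6524 -0.0576]
 [ 0.6942 -0.3216]
 [ 0.5711 -0.3395]
 [ 0.532  -0.0798]] [ 0.6124 -0.1996  0.046 ]
0.1224 10.47
0.2673 -81.01
0.1244 -171.72
0.2626 98.55
[[ 0.5975 -0.11  ]
 [ 0.6028 -0.1373]
 [ 0.6102 -0.186 ]
 [ 0.6144 -0.2136]
 [ 0.6222 -0.2632]
 [ 0.6258 -0.2918]]
[8.38 8.39 9.49 8.78 8.83 8.53] [0.095 0.094 0.093 0.095 0.093 0.095]
[[ 0.6001 -0.1237  0.028 ]
 [ 0.6123 -0.1998  0.028 ]
 [ 0.624  -0.2775  0.028 ]]
8.826702716043952
```

Call:
apply_moves --pt "-0.5 -2 0" --pt "-1.5 -6 0" --pt "-3 -11 0" --pt "-4.5 -16 0" --pt "-6 -21.5 0" --pt "-7.5 -27 0" --pt "-9 -32.5 0" --pt "-10.5 -38 0" --pt "-12.5 -44 0" --pt "-14 -49 0" --pt "-15 -52.5 0" --pt "-15.2 -53.6 0" --turn '[0,-1,-2,-3,-4,-5,-6,-7,-7.9,-7.9,-7.9,-7.9]'

```text
time_s: 15.52
tcp_pos: [0.5984, -0.2831, 0.3226]
tool_rot: [-0.076, 0.997, 0.001, -0.001]
force: [-0.2, 0.0, -1.0]
gripper_width: 0.569
gripper_force: 61.8
```

Call:
apply_moves --pt "0 0 0" --pt "0 0 3" --pt "0 0 6" --turn '[0,0,0]'

```text
time_s: 15.9
tcp_pos: [0.5984, -0.2791, 0.264]
tool_rot: [-0.078, 0.997, 0.0, -0.0]
force: [0.1, -0.0, -0.7]
gripper_width: 0.565
gripper_force: 61.8
```

```bash
python3 - <<'E'
from h import *
c=shot('wrist','w9.png');s=c['s'];print(s['tcp_pos'],s['gripper_width'],s['gripper_force'],R.from_quat(s['tool_rot']).as_matrix()[:2,0])
E
```

```text
[ 0.59844898 -0.2790553   0.26396676] 0.5654602227946215 61.82737112045288 [-0.98795676 -0.1547302 ]
```

View pics/w9.png

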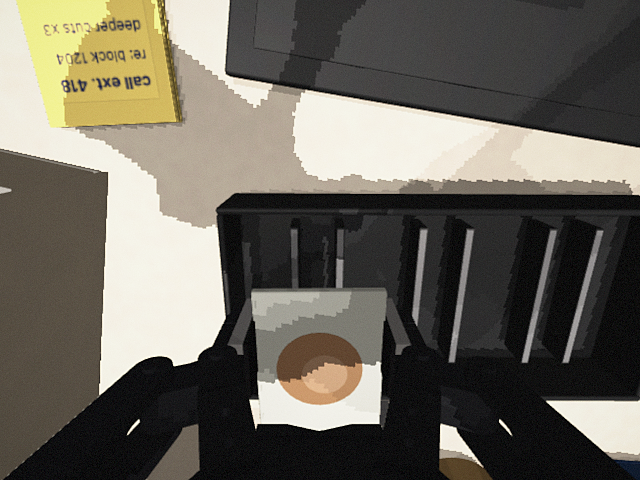

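The plate hovers over its ribs. The first pair's front ends show at (294,229) and (340,229), which I use as a check on the tray position.

```bash
python3 - <<'E'
from h import *
c=shot('wrist');s=c['s']
Rm=R.from_quat(s['tool_rot']).as_matrix()
for uv in((295,229),(340,229),(419,229),(467,229),(551,230),(599,231)): print(pt(c,*uv,.028).round(4))
for uv in((218,210),(640,210)):print(pt(c,*uv,.046).round(4))
for uv in((252,289.6),(386.4,289.6)): print((Rm.T@(pt(c,*uv,s['tcp_pos'][2]-.1474)-s['tcp_pos'])).round(4))
E
```

```text
[ 0.5733 -0.294   0.028 ]
[ 0.5692 -0.268   0.028 ]
[ 0.5621 -0.2222  0.028 ]
[ 0.5577 -0.1944  0.028 ]
[ 0.5507 -0.1453  0.028 ]
[ 0.5469 -0.117   0.028 ]
[ 0.5641 -0.3348  0.046 ]
[ 0.5298 -0.1157  0.046 ]
[ 0.0252 -0.0239  0.1474]
[0.0251 0.0247 0.1477]
```

Call:
apply_moves --pt "0 -0.15 2" --pt "0 -0.15 4.5" --pt "0 -0.15 6.5" --pt "0 -0.15 7.5" --pt "0 -0.15 8" --pt "0 -0.15 8.1" --pt "0 -0.15 8.1" --turn '[0,0,0,0,0,0,0]'

```text
time_s: 16.88
tcp_pos: [0.5993, -0.2827, 0.1842]
tool_rot: [-0.077, 0.997, -0.0, 0.001]
force: [0.4, 0.5, 0.1]
gripper_width: 0.567
gripper_force: 61.9
```

Call:
apply_moves --pt "0 0 0.15" --pt "0 0 0.25" --pt "0 0 0.25" --turn '[0,0,0]'

```text
time_s: 17.25
tcp_pos: [0.5988, -0.2825, 0.181]
tool_rot: [-0.077, 0.997, 0.0, 0.0]
force: [0.2, -0.3, -0.2]
gripper_width: 0.56
gripper_force: 61.9
```

Call:
apply_moves --pt "0 0.15 0.1" --pt "0 0.15 0.2" --pt "0 0.15 0.2" --turn '[0,0,0]'

```text
time_s: 17.62
tcp_pos: [0.5988, -0.2811, 0.1801]
tool_rot: [-0.077, 0.997, 0.0, -0.0]
force: [-1.8, 0.3, 5.8]
gripper_width: 0.567
gripper_force: 62.2
```

Contact is as expected. I open part way and lift off.

Call:
apply_moves --pt "0 0 -0.1" --pt "0 0 -0.1" --pt "0 0 -0.1" --pt "0 0 -2" --pt "0 0 -6" --pt "0 0 -11" --pt "0 0 -16" --turn '[0,0,0,0,0,0,0]' --hand -0.4

```text
time_s: 18.5
tcp_pos: [0.5986, -0.281, 0.3418]
tool_rot: [-0.077, 0.997, -0.0, 0.001]
force: [0.6, -0.4, 0.2]
gripper_width: 0.706
gripper_force: 0.0
```

```bash
python3 - <<'E'
from h import *
c=shot('wrist','w10.png');s=c['s'];print(s['tcp_pos'],s['gripper_width'],s['time_s'])
E
```

```text
[ 0.59858214 -0.28098037  0.34176814] 0.7055012780988469 18.5
```

View pics/w10.png

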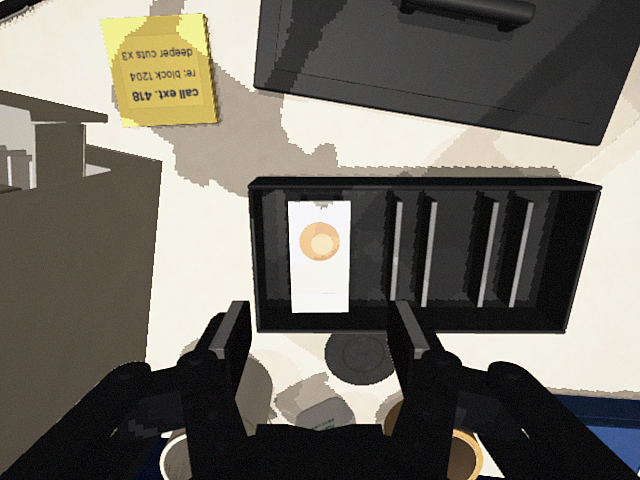

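The plate lies flat in the first place, at pixels (288–350, 201–313). The free ribs run (400,202)–(394,306), (434,202)–(425,306), (495,202)–(480,306) and (530,202)–(514,306). I compare the plate with the ribs in this same view.

```bash
cat >> h.py <<'E'
def plate(c,roi,z,thr=(60,150)):
    g=cv2.cvtColor(c['color'],cv2.COLOR_RGB2HSV);m=((g[:,:,2]>thr[1])).astype(np.uint8)
    k=np.zeros_like(m);x0,y0,x1,y1=roi;k[y0:y1,x0:x1]=1;m*=k;m=cv2.morphologyEx(m,cv2.MORPH_CLOSE,np.ones((9,9)));m=cv2.morphologyEx(m,cv2.MORPH_OPEN,np.ones((13,13)))
    k=max(cv2.findContours(m,0,2)[0],key=cv2.contourArea);r=cv2.minAreaRect(k)
    P=np.array([pt(c,*p,z) for p in cv2.boxPoints(r)])
    e=[P[1]-P[0],P[2]-P[1]];l=max(e,key=np.linalg.norm);a=np.degrees(np.arctan2(l[1],l[0]))
    return P.mean(0),(a+90)%180-90,[np.linalg.norm(x).round(4) for x in e],r
def tochamber(p,c0=(.6124,-.1997),yaw=8.8):
    a=np.radians(yaw);d=np.array(p[:2])-c0;return np.array([d[0]*np.cos(a)+d[1]*np.sin(a),-d[0]*np.sin(a)+d[1]*np.cos(a)]).round(4)
E
python3 - <<'E'
from h import *
c=shot('wrist')
P,a,l,r=plate(c,(262,192,375,322),.032);print(P.round(4),a,l,r,tochamber(P))
for e in((400,202,394,306),(434,202,425,306),(495,202,480,306),(530,202,514,306)):
    A=pt(c,*e[:2],.028);B=pt(c,*e[2:],.028);print(((A+B)/2).round(4),tochamber((A+B)/2),np.linalg.norm(A-B).round(4),np.degrees(np.arctan2(*(B-A)[[1,0]])).round(2))
c=shot('top');P,a,l,r=plate(c,(440,205,495,275),.032,(60,140));print('top',P.round(4),a,l,r,tochamber(P))
E
```

```text
[ 0.6243 -0.2767  0.032 ] 10.722574341749862 [np.float64(0.0488), np.float64(0.0994)] ((324.0, 246.5), (109.0, 60.0), 90.0) [-0.    -0.078]
[ 0.6224 -0.2124  0.028 ] [ 0.0079 -0.0141] 0.0974 9.89
[ 0.6179 -0.1845  0.028 ] [0.0078 0.0142] 0.0973 10.05
[ 0.61   -0.1348  0.028 ] [0.0075 0.0645] 0.0972 10.0
[ 0.6053 -0.1052  0.028 ] [0.0074 0.0945] 0.0971 11.28
top [ 0.6263 -0.2776  0.032 ] 8.034191939152777 [np.float64(0.053), np.float64(0.1486)] ((468.9288330078125, 239.51036071777344), (72.88754272460938, 25.90917205810547), 81.72411346435547) [ 0.0018 -0.0792]
```

```bash
python3 - <<'E'
from h import *
c=shot('wrist','w11.png');s=c['s'];print(s['tcp_pos'],s['dq'].round(3))
g=cv2.cvtColor(c['color'],cv2.COLOR_RGB2GRAY)
roi=g[150:330,240:600]
m=np.zeros_like(g);m[150:330,240:600]=(roi>105)
n,l,st,_=cv2.connectedComponentsWithStats(m.astype(np.uint8))
for i in range(1,n):
    x,y,w,h,a=st[i]
    if a<60: continue
    k=(l==i).astype(np.uint8);r=cv2.minAreaRect(cv2.findContours(k,0,2)[0][0])
    if max(r[1])>130 or max(r[1])<60: continue
    z=.032 if min(r[1])>30 else .028
    b=cv2.boxPoints(r);P=np.array([pt(c,*p,z) for p in b]);print((x,y,w,h,a),tochamber(P.mean(0)),[np.linalg.norm(P[j]-P[j-1]).round(4) for j in(1,2)],r)
E
```

```text
[ 0.60023314 -0.28184833  0.34543278] [-0.001  0.055  0.069 -0.001 -0.003  0.001]
(np.int32(292), np.int32(195), np.int32(63), np.int32(111), np.int32(6630)) [-0.0005 -0.0776] [np.float64(0.0496), np.float64(0.099)] ((323.0, 250.0), (110.0, 62.0), 90.0)
(np.int32(393), np.int32(196), np.int32(13), np.int32(105), np.int32(522)) [-0.0014 -0.0131] [np.float64(0.0946), np.float64(0.0042)] ((398.6554260253906, 247.97219848632812), (5.096358299255371, 104.6280746459961), 4.610649585723877)
(np.int32(424), np.int32(197), np.int32(16), np.int32(104), np.int32(514)) [-0.001   0.0149] [np.float64(0.0938), np.float64(0.0042)] ((431.5, 248.49998474121094), (5.079851150512695, 104.0265121459961), 6.34019136428833)
(np.int32(480), np.int32(197), np.int32(22), np.int32(104), np.int32(472)) [-0.0011  0.0649] [np.float64(0.0938), np.float64(0.0039)] ((490.3983154296875, 248.56719970703125), (4.7521491050720215, 104.89181518554688), 9.574227333068848)
(np.int32(511), np.int32(198), np.int32(26), np.int32(103), np.int32(485)) [-0.0009  0.093 ] [np.float64(0.0933), np.float64(0.0039)] ((523.4038696289062, 248.9807891845703), (4.706787109375, 104.92213439941406), 11.309932708740234)
```

In this settled view the plate is within about 1.5 mm of its ribs' centre. Back to the holder for the second plate.

Call:
apply_moves --pt "1.5 54.4 -1.5" --pt "1.5 54.4 -1.5" --pt "1.5 54.4 -1.5" --pt "1.5 54.4 -1.5" --pt "1.5 54.4 -1.5" --pt "1.5 54.4 -1.5" --pt "1.5 54.4 -1.5" --pt "1.5 54.4 -1.5" --pt "1.5 54.4 -1.5" --pt "1.5 54.4 -1.5" --pt "1.5 54.4 -1.5" --pt "1.5 54.4 -1.5" --turn '[8,8,8,8,8,8,8,8,8,8,8,8]' --hand 1

```text
time_s: 20.2
tcp_pos: [0.5005, 0.253, 0.3533]
tool_rot: [-0.006, 1.0, -0.0, -0.001]
force: [0.4, -0.5, 0.6]
gripper_width: 0.002
gripper_force: 0.0
```

```bash
python3 - <<'E'
from h import *
shot('top');c=shot('wrist','w12.png');s=c['s'];print(s['tcp_pos'],s['time_s'],R.from_quat(s['tool_rot']).as_matrix()[:2,0],s['dq'].round(2))
h=cv2.cvtColor(c['color'],cv2.COLOR_RGB2HSV)
m=((h[:,:,1]>75)&(h[:,:,0]<20)&(h[:,:,2]>60)).astype(np.uint8);m[:150]=0;m[300:]=0;m[:,:270]=0;m[:,390:]=0
for k in cv2.findContours(cv2.morphologyEx(m,2,np.ones((5,5))),0,2)[0]:
    r=cv2.minAreaRect(k);print(r,pt(c,*r[0],.064).round(4))
E
```

```text
[0.50064594 0.25296128 0.35346448] 20.25 [-0.99992403 -0.01228316] [-0.   -0.   -0.01  0.    0.   -0.  ]
((318.1697692871094, 228.60092163085938), (43.77266311645508, 39.5582275390625), 16.699243545532227) [0.4933 0.2523 0.064 ]
```

Call:
apply_moves --pt "-3.4 0 1" --pt "-3.4 0 5" --pt "-3.4 0 8.5" --pt "-3.4 0 10.5" --pt "-3.4 0 11.3" --pt "-3.4 0 11.4" --pt "-3.4 0 11.4" --turn '[0,0,0,0,0,0,0]'

```text
time_s: 21.18
tcp_pos: [0.5352, 0.255, 0.2413]
tool_rot: [-0.007, 1.0, 0.0, 0.001]
force: [0.5, 0.1, 0.2]
gripper_width: 0.001
gripper_force: 0.0
```

Call:
apply_moves --pt "0 0 0.1" --pt "0 0 0.2" --pt "0 0 0.2" --turn '[0,0,0]'

```text
time_s: 21.55
tcp_pos: [0.5344, 0.2548, 0.2382]
tool_rot: [-0.007, 1.0, 0.0, 0.0]
force: [0.5, -0.1, -1.0]
gripper_width: 0.003
gripper_force: 0.0
```

Call:
apply_moves --pt "0 0 0.1" --pt "0 0 0.15" --pt "0 0 0.15" --turn '[0,0,0]'

```text
time_s: 21.92
tcp_pos: [0.5347, 0.2549, 0.2375]
tool_rot: [-0.007, 1.0, 0.0, 0.0]
force: [-1.9, -0.0, 4.8]
gripper_width: 0.001
gripper_force: 2.6
```

Call:
apply_moves --pt "0 0 0.03" --pt "0.4 0 0.03" --pt "1.0 0 0.03" --pt "1.6 0 0.03" --pt "2.2 0 0.03" --pt "2.8 0 0.03" --pt "3.4 0 0.03" --pt "4.0 0 0.03" --pt "4.4 0 0.03" --pt "4.4 0 0.03" --turn '[0,0,0,0,0,0,0,0,0,0]'

```text
time_s: 23.18
tcp_pos: [0.491, 0.2546, 0.2374]
tool_rot: [-0.007, 1.0, 0.001, 0.001]
force: [0.4, 0.4, 6.9]
gripper_width: 0.005
gripper_force: 3.4
```

```bash
cat >> h.py <<'E'
def section(c,z,roi):
    h=cv2.cvtColor(c['color'],cv2.COLOR_RGB2HSV);x0,y0,x1,y1=roi
    m=np.zeros((480,640),np.uint8);m[y0:y1,x0:x1]=((h[:,:,1]>75)&(h[:,:,0]<20)&(h[:,:,2]>50))[y0:y1,x0:x1]
    k=max(cv2.findContours(cv2.morphologyEx(m,2,np.ones((5,5))),0,2)[0],key=cv2.contourArea);r=cv2.minAreaRect(k)
    return r,pt(c,*r[0],z).round(4)
E
python3 - <<'E'
from h import *
c0=shot('wrist','w13.png');print(section(c0,.064,(230,100,410,290)))
# same measure on first plate (picture w5, TCP z .2415)
c=dict(c0);c['color']=cv2.imread('pics/w5.png')[:,:,::-1];c['P']=c0['P']+np.array([0,0,.004]);print('first',section(c,.068,(230,100,410,290)))
g=cv2.cvtColor(c0['color'],cv2.COLOR_RGB2GRAY).astype(int)
for u in(280,300,340,360):
    col=g[90:180,u];d=np.abs(np.diff(col));print(u,90+d.argmax(),d.max())
E
```

```text
(((314.0, 224.5), (77.0, 80.0), 90.0), array([0.4491, 0.2523, 0.064 ]))
first (((320.0, 224.5), (77.0, 80.0), 90.0), array([0.449 , 0.2548, 0.068 ]))
280 115 50
300 165 99
340 140 67
360 140 80
```

The second plate overhangs exactly as the first did. I pinch it the same way.

Call:
apply_moves --pt "0 0 -2" --pt "0 0 -5" --turn '[0,0]'

```text
time_s: 23.48
tcp_pos: [0.4889, 0.2536, 0.2847]
tool_rot: [-0.007, 1.0, -0.001, -0.002]
force: [0.7, -0.7, 0.4]
gripper_width: 0.001
gripper_force: 0.0
```

Call:
apply_moves --pt "0 0 0" --pt "2.5 -0.2 0" --pt "5.2 -0.2 0" --pt "5.2 -0.2 0" --pt "5.2 -0.2 3" --pt "5.2 -0.2 6" --pt "5.2 -0.2 7.7" --pt "5.2 -0.2 7.7" --turn '[0,0,0,0,0,0,0,0]' --hand -1

```text
time_s: 24.48
tcp_pos: [0.4381, 0.251, 0.2075]
tool_rot: [-0.007, 1.0, -0.001, -0.002]
force: [-0.1, -0.6, -0.2]
gripper_width: 1.0
gripper_force: 0.0
```

Call:
apply_moves --pt "0 0 0" --pt "0 0 0" --pt "0 0 0" --pt "0 0 0" --pt "0 0 0" --pt "0 0 0" --turn '[0,0,0,0,0,0]' --hand 1

```text
time_s: 25.22
tcp_pos: [0.4392, 0.2517, 0.2101]
tool_rot: [-0.007, 1.0, 0.0, 0.001]
force: [0.3, -0.4, 5.4]
gripper_width: 0.564
gripper_force: 61.3
```

Call:
apply_moves --pt "0 0 -0.5" --pt "0 0 -1.5" --pt "0 0 -4" --pt "0 0 -8" --pt "0 0 -11.5" --pt "0 0 -11.5" --pt "0 0 -11.5" --turn '[0,0,0,0,0,0,0]'

```text
time_s: 26.1
tcp_pos: [0.4379, 0.2511, 0.3236]
tool_rot: [-0.007, 1.0, -0.0, -0.001]
force: [-0.1, -0.3, 0.2]
gripper_width: 0.57
gripper_force: 61.8
```

```bash
cat >> h.py <<'E'
def inhand(c):
    # section position and front edge of the held plate in tool axes (plate top 0.1474 ahead)
    s=c['s'];Rm=R.from_quat(s['tool_rot']).as_matrix();z=s['tcp_pos'][2]-.1474
    r,p=section(c,z,(240,270,400,440));g=cv2.cvtColor(c['color'],cv2.COLOR_RGB2GRAY).astype(int)
    e=[]
    for u in range(270,371,10):
        d=np.abs(np.diff(cv2.GaussianBlur(g[:,u].astype(np.float32),(1,3),0)[:,0]))[275:305];e.append(275+int(d.argmax()))
    return r,(Rm.T@(p-s['tcp_pos'])).round(4),e
E
python3 - <<'E'
from h import *
c=shot('wrist','w14.png');s=c['s'];print(s['tcp_pos'],s['gripper_width'],s['gripper_force']);print(inhand(c))
c['color']=cv2.imread('pics/w7.png')[:,:,::-1];print('first',inhand(c))
c['color']=cv2.imread('pics/w9.png')[:,:,::-1];print('first',inhand(c))
E
```

```text
[0.43786614 0.25111479 0.32358859] 0.5696802151504304 61.76002621650696
(((319.5, 370.5), (71.0, 85.0), 90.0), array([-0.0096,  0.0004,  0.1474]), [293, 289, 281, 281, 281, 278, 278, 288, 277, 288, 288])
first (((319.0, 368.5), (71.0, 84.0), 90.0), array([-0.0087,  0.0003,  0.1474]), [291, 292, 288, 287, 287, 287, 287, 287, 287, 299, 287])
first (((319.0, 368.5), (71.0, 84.0), 90.0), array([-0.0087,  0.0003,  0.1474]), [291, 291, 291, 287, 287, 287, 287, 291, 291, 287, 287])
```

Call:
apply_moves --pt "-0.5 -2 0" --pt "-1.5 -6 0" --pt "-3 -11 0" --pt "-4.5 -16 0" --pt "-6 -21 0" --pt "-8 -26 0" --pt "-9.5 -31 0" --pt "-11 -36 0" --pt "-12.5 -41 0" --pt "-13.8 -44.5 0" --pt "-14.2 -45.6 0" --pt "-14.2 -45.6 0" --turn '[0,-1,-2,-3,-4,-5,-6,-7,-8,-8,-8,-8]'

```text
time_s: 27.65
tcp_pos: [0.5864, -0.2025, 0.3225]
tool_rot: [-0.076, 0.997, 0.001, -0.001]
force: [-1.5, 0.2, 0.1]
gripper_width: 0.568
gripper_force: 61.8
```

Call:
apply_moves --pt "0 0 3" --pt "0 0 7" --pt "0 0 11" --pt "0 0 13" --pt "0 0 13.7" --pt "0 0 13.7" --pt "0 0 13.7" --turn '[0,0,0,0,0,0,0]'

```text
time_s: 28.52
tcp_pos: [0.5879, -0.2029, 0.1889]
tool_rot: [-0.077, 0.997, -0.001, 0.001]
force: [0.3, -0.1, -0.3]
gripper_width: 0.564
gripper_force: 61.8
```

```bash
python3 - <<'E'
from h import *
s=ctrl.sense();print(s['tcp_pos'],s['gripper_width'],s['gripper_force'],R.from_quat(s['tool_rot']).as_matrix()[:2,0]);c=shot('wrist');print(inhand(c))
E
```

```text
[ 0.58792072 -0.20285882  0.18893699] 0.5638741189425868 61.81619882583618 [-0.98816792 -0.15335114]
(((319.5, 370.0), (70.0, 85.0), 90.0), array([-0.0095,  0.0006,  0.1475]), [293, 289, 289, 292, 288, 288, 288, 288, 288, 288, 288])
```

Call:
apply_moves --pt "0.2 0 0.3" --pt "0.2 0 0.6" --pt "0.2 0 0.8" --pt "0.2 0 0.9" --pt "0.2 0 1.0" --pt "0.2 0 1.0" --turn '[0,0,0,0,0,0]'

```text
time_s: 29.32
tcp_pos: [0.585, -0.2029, 0.1787]
tool_rot: [-0.077, 0.997, 0.0, -0.001]
force: [-4.1, 0.9, 10.0]
gripper_width: 0.563
gripper_force: 62.5
```

Call:
apply_moves --pt "0 0 -0.15" --pt "0 0 -0.15" --pt "0 0 -0.15" --pt "0 0 -2" --pt "0 0 -6" --pt "0 0 -11" --pt "0 0 -16" --pt "0 0 -16.4" --pt "0 0 -16.4" --pt "0 0 -16.4" --turn '[0,0,0,0,0,0,0,0,0,0]' --hand -0.4

```text
time_s: 30.58
tcp_pos: [0.5841, -0.2025, 0.3394]
tool_rot: [-0.077, 0.997, 0.001, -0.002]
force: [0.4, -0.1, -0.7]
gripper_width: 0.696
gripper_force: 0.0
```

```bash
cat >> h.py <<'E'
def tray(c):
    g=cv2.cvtColor(c['color'],cv2.COLOR_RGB2GRAY)
    m=np.zeros_like(g);m[150:330,120:640]=(g[150:330,120:640]>105)
    n,l,st,_=cv2.connectedComponentsWithStats(m)
    for i in range(1,n):
        x,y,w,h,a=st[i]
        if a<60: continue
        k=(l==i).astype(np.uint8);r=cv2.minAreaRect(cv2.findContours(k,0,2)[0][0])
        if max(r[1])>130 or max(r[1])<60: continue
        z=.032 if min(r[1])>30 else .028
        P=np.array([pt(c,*p,z) for p in cv2.boxPoints(r)]);print((int(x),int(y),int(w),int(h),int(a)),tochamber(P.mean(0)),[np.linalg.norm(P[j]-P[j-1]).round(4) for j in(1,2)],round(r[2],1))
E
python3 - <<'E'
from h import *
c=shot('wrist','w15.png');print(c['s']['tcp_pos'],c['s']['dq'].round(2));tray(c)
E
```

```text
[ 0.58411826 -0.20248112  0.33939723] [-0.    0.01  0.   -0.   -0.   -0.  ]
(286, 203, 64, 113, 6815) [-0.0022  0.0014] [np.float64(0.0498), np.float64(0.0999)] 90.0
(186, 206, 71, 112, 6365) [ 0.0002 -0.0787] [np.float64(0.0503), np.float64(0.1029)] 85.9
(388, 207, 12, 96, 473) [-0.0055  0.065 ] [np.float64(0.0853), np.float64(0.0042)] 4.1
(419, 207, 15, 105, 514) [-0.0011  0.0929] [np.float64(0.0943), np.float64(0.0041)] 5.9
```

Two plates are in place, each within about 1–2 mm. On to the third.

Call:
apply_moves --pt "1.2 46.4 -1.4" --pt "1.2 46.4 -1.4" --pt "1.2 46.4 -1.4" --pt "1.2 46.4 -1.4" --pt "1.2 46.4 -1.4" --pt "1.2 46.4 -1.4" --pt "1.2 46.4 -1.4" --pt "1.2 46.4 -1.4" --pt "1.2 46.4 -1.4" --pt "1.2 46.4 -1.4" --pt "1.2 46.4 -1.4" --turn '[8,8,8,8,8,8,8,8,8,8,8]' --hand 1

```text
time_s: 32.0
tcp_pos: [0.5022, 0.2526, 0.3546]
tool_rot: [-0.006, 1.0, -0.0, -0.001]
force: [-0.5, 0.3, -0.6]
gripper_width: 0.001
gripper_force: 0.0
```

```bash
python3 - <<'E'
from h import *
shot('top');c=shot('wrist','w16.png');s=c['s'];print(s['tcp_pos'],s['time_s'],R.from_quat(s['tool_rot']).as_matrix()[:2,0]);print(section(c,.060,(270,150,390,300)))
E
```

```text
[0.5022972  0.25260544 0.35474229] 32.05 [-0.9999235  -0.01234393]
(((320.0, 227.5), (41.0, 42.0), 90.0), array([0.4957, 0.2534, 0.06  ]))
```

Call:
apply_moves --pt "-3.2 0.1 1" --pt "-3.2 0.1 5" --pt "-3.2 0.1 8.5" --pt "-3.2 0.1 11" --pt "-3.2 0.1 11.8" --pt "-3.2 0.1 11.9" --pt "-3.2 0.1 11.9" --turn '[0,0,0,0,0,0,0]'

```text
time_s: 32.98
tcp_pos: [0.5348, 0.2554, 0.2375]
tool_rot: [-0.007, 1.0, 0.0, 0.001]
force: [-0.6, 0.5, 0.4]
gripper_width: -0.0
gripper_force: 0.0
```

Call:
apply_moves --pt "0 0 0.1" --pt "0 0 0.2" --pt "0 0 0.2" --pt "0 0 0.2" --turn '[0,0,0,0]'

```text
time_s: 33.48
tcp_pos: [0.534, 0.2553, 0.2343]
tool_rot: [-0.007, 1.0, 0.0, 0.0]
force: [-0.0, 0.3, 0.1]
gripper_width: 0.003
gripper_force: 0.0
```

Call:
apply_moves --pt "0 0 0.1" --pt "0 0 0.17" --pt "0 0 0.17" --turn '[0,0,0]'

```text
time_s: 33.85
tcp_pos: [0.5342, 0.2554, 0.2335]
tool_rot: [-0.007, 1.0, -0.0, -0.0]
force: [-1.0, -1.7, 6.5]
gripper_width: -0.001
gripper_force: 3.0
```

Call:
apply_moves --pt "0 0 0" --pt "0.4 0 0" --pt "1.0 0 0" --pt "1.6 0 0" --pt "2.2 0 0" --pt "2.8 0 0" --pt "3.4 0 0" --pt "4.0 0 0" --pt "4.5 0 0" --pt "4.5 0 0" --turn '[0,0,0,0,0,0,0,0,0,0]'

```text
time_s: 35.1
tcp_pos: [0.4892, 0.255, 0.2335]
tool_rot: [-0.007, 1.0, 0.0, 0.001]
force: [1.4, -0.3, 6.8]
gripper_width: 0.003
gripper_force: 3.2
```

```bash
python3 - <<'E'
from h import *
c=shot('wrist','w17.png');print(c['s']['tcp_pos'],section(c,.060,(230,100,410,290)))
E
```

```text
Traceback (most recent call last):
  File "h.py", line 36, in section
    k=max(cv2.findContours(cv2.morphologyEx(m,2,np.ones((5,5))),0,2)[0],key=cv2.contourArea);r=cv2.minAreaRect(k)
ValueError: max() iterable argument is empty
```

```bash
python3 - <<'E'
import cv2,numpy as np
for f in('w13','w17'):
    im=cv2.imread(f'pics/{f}.png');h=cv2.cvtColor(im,40)
    print(f);print([im[v,320].tolist() for v in range(100,300,14)])
E
```

```text
w13
[[178, 198, 206], [178, 202, 205], [91, 105, 111], [187, 193, 197], [202, 209, 206], [200, 207, 208], [209, 214, 210], [102, 138, 179], [126, 161, 198], [54, 74, 94], [56, 73, 96], [41, 61, 83], [98, 106, 103], [78, 86, 84], [6, 4, 3]]
w17
[[182, 200, 207], [183, 203, 208], [181, 202, 205], [162, 179, 193], [161, 177, 188], [162, 181, 194], [160, 176, 192], [80, 93, 101], [77, 84, 94], [74, 83, 92], [38, 40, 38], [112, 114, 116], [98, 106, 107], [85, 91, 91], [1, 6, 6]]
```

View pics/w17.png

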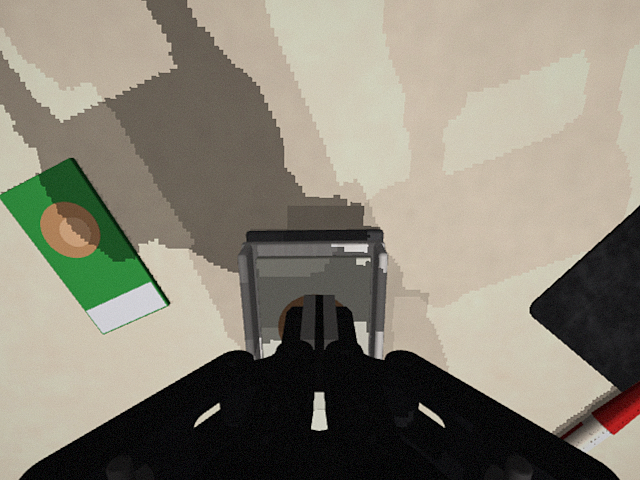

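The last plate did not come along: its front edge is still inside the trough at row ~258 and the fingers slipped. I measure how far it moved.

```bash
python3 - <<'E'
from h import *
c=shot('wrist')
print([pt(c,u,v,z).round(4) for u,v,z in((255,258,.060),(370,258,.06),(250,243,.069),(383,243,.069))])
s=c['s'];print(s['force'],s['tcp_pos'])
E
```

```text
[array([0.4625, 0.2276, 0.06  ]), array([0.4617, 0.2768, 0.06  ]), array([0.4527, 0.2275, 0.069 ]), array([0.4519, 0.2801, 0.069 ])]
[1.41516339 0.37726086 6.72144611] [0.48922476 0.25499727 0.2334891 ]
```

Call:
apply_moves --pt "0 0 -1" --pt "-2.5 0 -1" --pt "-4.5 0 -1" --pt "-4.5 0 -0.5" --pt "-4.5 0 0" --pt "-4.5 0 0.1" --pt "-4.5 0 0.2" --pt "-4.5 0 0.2" --turn '[0,0,0,0,0,0,0,0]'

```text
time_s: 36.2
tcp_pos: [0.533, 0.2552, 0.2334]
tool_rot: [-0.007, 1.0, -0.001, -0.001]
force: [-5.2, -4.0, 19.9]
gripper_width: -0.0
gripper_force: 9.9
```

Call:
apply_moves --pt "0.2 0 0" --pt "0.4 0 0" --pt "0.7 0 0" --pt "1.0 0 0" --turn '[0,0,0,0]'

```text
time_s: 36.7
tcp_pos: [0.5259, 0.2557, 0.2334]
tool_rot: [-0.007, 1.0, 0.001, 0.005]
force: [4.4, -0.5, 9.2]
gripper_width: -0.001
gripper_force: 4.4
```

```bash
python3 - <<'E'
from h import *
c=shot('wrist','w18.png');print(c['s']['force'],c['s']['tcp_pos'])
g=cv2.cvtColor(c['color'],cv2.COLOR_RGB2GRAY).astype(int)
def section2(f):
    im=cv2.imread(f)[150:310,240:400];lab=cv2.cvtColor(im,cv2.COLOR_BGR2LAB).astype(int)
    m=(lab[:,:,2]>140).astype(np.uint8);k=cv2.findContours(cv2.morphologyEx(m,2,np.ones((3,3))),0,2)[0]
    return [tuple(np.array(cv2.boundingRect(x))+[240,150,0,0]) for x in k if cv2.contourArea(x)>80]
for f in('pics/w16.png','pics/w17.png','pics/w18.png'):print(f,section2(f))
E
```

```text
[ 4.43311584 -0.49630775  9.24242129] [0.52593819 0.25567775 0.23343477]
pics/w16.png [(np.int64(299), np.int64(208), np.int64(43), np.int64(41))]
pics/w17.png []
pics/w18.png [(np.int64(276), np.int64(200), np.int64(81), np.int64(75))]
```

```bash
python3 - <<'E'
from h import *
c=shot('wrist');s=c['s']
print(s['force'],s['tcp_pos'],pt(c,316.5,237.5,.060))
c['color']=cv2.imread('pics/w13.png')[:,:,::-1]
E
```

```text
[ 3.54735672 -1.06623845  9.26538135] [0.52566235 0.25571182 0.23347488] [0.49039554 0.25466063 0.06      ]
```

At the higher press the plate moves (5 mm so far). I continue the slide with more press.

Call:
apply_moves --pt "0.1 0 0.12" --pt "0.4 0 0.12" --pt "0.7 0 0.12" --pt "1.0 0 0.12" --pt "1.3 0 0.12" --pt "1.6 0 0.12" --pt "1.9 0 0.12" --pt "2.2 0 0.12" --turn '[0,0,0,0,0,0,0,0]'

```text
time_s: 37.8
tcp_pos: [0.5054, 0.2558, 0.2335]
tool_rot: [-0.008, 1.0, 0.002, 0.007]
force: [6.5, -0.7, 12.3]
gripper_width: 0.0
gripper_force: 5.8
```

```bash
cat >> h.py <<'E'
def sec2(c,z):
    lab=cv2.cvtColor(c['color'][100:310,240:400],cv2.COLOR_RGB2LAB).astype(int)
    m=(lab[:,:,2]>140).astype(np.uint8);k=cv2.findContours(cv2.morphologyEx(m,2,np.ones((3,3))),0,2)[0]
    if not k: return None
    x,y,w,h=cv2.boundingRect(max(k,key=cv2.contourArea));return (x+240,y+100,w,h),pt(c,x+240+w/2,y+100+h/2,z).round(4)
E
python3 - <<'E'
from h import *
c=shot('wrist','w19.png');print(c['s']['force'],c['s']['tcp_pos'],sec2(c,.06))
E
```

```text
[ 6.49981114 -0.667019   12.26121486] [0.50535725 0.2557543  0.23346317] ((275, 211, 80, 68), array([0.4742, 0.2544, 0.06  ]))
```

Call:
apply_moves --pt "0.3 0 0.08" --pt "0.6 0 0.08" --pt "0.9 0 0.08" --pt "1.2 0 0.08" --pt "1.5 0 0.08" --pt "1.8 0 0.08" --pt "2.1 0 0.08" --pt "2.4 0 0.08" --turn '[0,0,0,0,0,0,0,0]'

```text
time_s: 38.85
tcp_pos: [0.4824, 0.2556, 0.2334]
tool_rot: [-0.008, 1.0, 0.002, 0.008]
force: [7.7, -2.0, 13.9]
gripper_width: -0.002
gripper_force: 6.9
```

```bash
python3 - <<'E'
from h import *
c=shot('wrist','w20.png');print(c['s']['force'],c['s']['tcp_pos'],sec2(c,.06))
E
```

```text
[ 7.74664736 -2.02374067 13.91717241] [0.48235463 0.25563926 0.23337999] ((274, 222, 78, 57), array([0.4541, 0.2536, 0.06  ]))
```

Call:
apply_moves --pt "0 0 -1" --pt "-1.5 0 -1" --pt "-3 0 -1" --pt "-3 0 -0.5" --pt "-3 0 -0.2" --pt "-3 0 -0.1" --pt "-2.8 0 -0.1" --pt "-2.5 0 -0.1" --pt "-2.2 0 -0.1" --pt "-1.9 0 -0.1" --pt "-1.6 0 -0.1" --turn '[0,0,0,0,0,0,0,0,0,0,0]'

```text
time_s: 40.28
tcp_pos: [0.4987, 0.2558, 0.2334]
tool_rot: [-0.007, 1.0, 0.002, 0.007]
force: [6.3, -1.5, 12.0]
gripper_width: -0.002
gripper_force: 5.9
```

```bash
python3 - <<'E'
from h import *
c=shot('wrist','w21.png');print(c['s']['force'],c['s']['tcp_pos'],sec2(c,.06))
E
```

```text
[ 6.26167859 -1.47265555 12.0239031 ] [0.49866949 0.25578361 0.23342334] ((273, 175, 82, 80), array([0.4546, 0.2539, 0.06  ]))
```

Call:
apply_moves --pt "0.3 0 0" --pt "0.6 0 0" --pt "0.75 0 0" --pt "0.75 0 0" --turn '[0,0,0,0]'

```text
time_s: 40.83
tcp_pos: [0.4912, 0.2557, 0.2334]
tool_rot: [-0.007, 1.0, 0.002, 0.007]
force: [4.6, -0.5, 11.7]
gripper_width: 0.002
gripper_force: 6.2
```

```bash
python3 - <<'E'
from h import *
c=shot('wrist','w22.png');print(c['s']['force'],c['s']['tcp_pos'],sec2(c,.06))
c=shot('wrist');c['color']=cv2.imread('pics/w13.png')[:,:,::-1];c['P']=c['P']+[.491-c['s']['tcp_pos'][0],.2546-c['s']['tcp_pos'][1],.004];print('2nd',sec2(c,.064))
E
```

```text
[ 4.64814093 -0.53223366 11.7430271 ] [0.49116264 0.25565333 0.23343911] ((273, 176, 82, 80), array([0.4475, 0.2538, 0.06  ]))
2nd ((274, 185, 82, 78), array([0.4507, 0.2532, 0.064 ]))
```

Overhang now matches the earlier plates. Lift off, open, and go round it.

Call:
apply_moves --pt "0 0 -2" --pt "0 0 -5" --pt "0 0 -5" --pt "0 0 -5" --pt "0 0 -5" --turn '[0,0,0,0,0]'

```text
time_s: 41.55
tcp_pos: [0.4857, 0.2543, 0.2777]
tool_rot: [-0.007, 1.0, -0.001, -0.002]
force: [0.5, 0.4, 0.1]
gripper_width: 0.002
gripper_force: 0.0
```

```bash
python3 - <<'E'
from h import *
c=shot('wrist','w23.png');print(c['s']['tcp_pos'],sec2(c,.06))
E
```

```text
[0.48571738 0.25429177 0.2777246 ] ((288, 181, 62, 61), array([0.4477, 0.2537, 0.06  ]))
```

Call:
apply_moves --pt "0 0 0" --pt "2.5 -0.05 0" --pt "4.8 -0.05 0" --pt "4.8 -0.05 0" --pt "4.8 -0.05 3" --pt "4.8 -0.05 5.5" --pt "4.8 -0.05 7.3" --pt "4.8 -0.05 7.3" --turn '[0,0,0,0,0,0,0,0]' --hand -1

```text
time_s: 42.6
tcp_pos: [0.4384, 0.2531, 0.205]
tool_rot: [-0.007, 1.0, -0.001, -0.001]
force: [0.3, 0.1, -0.3]
gripper_width: 0.999
gripper_force: 0.0
```

Call:
apply_moves --pt "0 0 0" --pt "0 0 0" --pt "0 0 0" --pt "0 0 0" --pt "0 0 0" --pt "0 0 0" --turn '[0,0,0,0,0,0]' --hand 1

```text
time_s: 43.35
tcp_pos: [0.4391, 0.2535, 0.2076]
tool_rot: [-0.007, 1.0, 0.0, 0.001]
force: [-0.6, -1.2, 5.2]
gripper_width: 0.565
gripper_force: 61.0
```

Call:
apply_moves --pt "0 0 -0.5" --pt "0 0 -1.5" --pt "0 0 -4" --pt "0 0 -8" --pt "0 0 -12" --pt "0 0 -12" --pt "0 0 -12" --turn '[0,0,0,0,0,0,0]'

```text
time_s: 44.22
tcp_pos: [0.438, 0.2533, 0.3262]
tool_rot: [-0.007, 1.0, -0.0, -0.0]
force: [-1.4, -0.5, -0.8]
gripper_width: 0.567
gripper_force: 61.8
```

```bash
python3 - <<'E'
from h import *
c=shot('wrist','w24.png');s=c['s'];print(s['tcp_pos'],s['gripper_width'],s['gripper_force']);print(inhand(c))
E
```

```text
[0.43804466 0.25331709 0.32623266] 0.5673247160926441 61.792227029800415
(((318.5, 365.5), (71.0, 85.0), 90.0), array([-0.0073, -0.    ,  0.1474]), [287, 287, 284, 284, 284, 284, 284, 284, 284, 284, 284])
```

Call:
apply_moves --pt "-0.5 -2 0" --pt "-1.5 -6 0" --pt "-3 -10 0" --pt "-5 -15 0" --pt "-7 -20 0" --pt "-9 -25 0" --pt "-11 -30 0" --pt "-12.5 -34.5 0" --pt "-13.2 -37.3 0" --pt "-13.2 -38.1 0" --pt "-13.2 -38.1 0" --pt "-13.2 -38.1 0" --turn '[0,-1,-2,-3,-4,-5,-6,-7,-8,-8,-8,-8]'

```text
time_s: 45.78
tcp_pos: [0.5754, -0.1244, 0.3258]
tool_rot: [-0.077, 0.997, 0.001, -0.001]
force: [0.4, 0.4, -1.0]
gripper_width: 0.565
gripper_force: 61.8
```

Call:
apply_moves --pt "0 0 3" --pt "0 0 7" --pt "0 0 11" --pt "0 0 13" --pt "0 0 13.9" --pt "0 0 13.9" --pt "0 0 13.9" --turn '[0,0,0,0,0,0,0]'

```text
time_s: 46.65
tcp_pos: [0.5769, -0.1259, 0.1891]
tool_rot: [-0.077, 0.997, -0.001, 0.001]
force: [-0.2, 0.3, 0.8]
gripper_width: 0.567
gripper_force: 61.8
```

```bash
python3 - <<'E'
from h import *
s=ctrl.sense();print(s['tcp_pos'],s['gripper_width'],s['gripper_force'],R.from_quat(s['tool_rot']).as_matrix()[:2,0]);c=shot('wrist');print(inhand(c))
E
```

```text
[ 0.57691612 -0.12588905  0.18906944] 0.5669406819815663 61.834237575531006 [-0.9881916  -0.15319717]
(((318.5, 365.5), (71.0, 85.0), 90.0), array([-0.0074,  0.0002,  0.1474]), [287, 287, 287, 287, 287, 284, 283, 284, 284, 284, 284])
```

Call:
apply_moves --pt "0 0 0.3" --pt "0 0 0.6" --pt "0 0 0.8" --pt "0 0 0.9" --pt "0 0 0.95" --pt "0 0 0.95" --turn '[0,0,0,0,0,0]'

```text
time_s: 47.45
tcp_pos: [0.5761, -0.1257, 0.1801]
tool_rot: [-0.077, 0.997, 0.0, -0.001]
force: [-5.1, 1.5, 12.7]
gripper_width: 0.566
gripper_force: 62.8
```

Call:
apply_moves --pt "0 0 -0.15" --pt "0 0 -0.15" --pt "0 0 -0.15" --pt "0 0 -2" --pt "0 0 -6" --pt "0 0 -11" --pt "0 0 -16" --pt "0 0 -16.4" --pt "0 0 -16.4" --pt "0 0 -16.4" --turn '[0,0,0,0,0,0,0,0,0,0]' --hand -0.4

```text
time_s: 48.7
tcp_pos: [0.575, -0.1254, 0.3403]
tool_rot: [-0.077, 0.997, 0.001, -0.002]
force: [0.2, -0.1, -1.1]
gripper_width: 0.697
gripper_force: 0.0
```

```bash
python3 - <<'E'
from h import *
c=shot('wrist','w25.png');print(c['s']['tcp_pos'],c['s']['time_s'],c['s']['dq'].round(2));tray(c)
c=shot('top','t25.png')
g=cv2.cvtColor(c['color'],cv2.COLOR_RGB2HSV)
m=(g[:,:,2]<90).astype(np.uint8); m[:293]=0;m[:,:345]=0;m[:,540:]=0;m[385:]=0
m=cv2.morphologyEx(m,cv2.MORPH_CLOSE,np.ones((9,9)));m=cv2.morphologyEx(m,cv2.MORPH_OPEN,np.ones((15,15)))
for k in cv2.findContours(m,0,2)[0]:
    r=cv2.minAreaRect(k);P=np.array([pt(c,*p,.016) for p in cv2.boxPoints(r)]);print('lid',r,P.mean(0).round(4),[np.linalg.norm(P[j]-P[j-1]).round(4) for j in(1,2)])
E
```

```text
[ 0.57502909 -0.12538993  0.34028383] 48.7 [-0.    0.01  0.    0.   -0.    0.  ]
(188, 199, 72, 114, 6615) [-0.002   0.0007] [np.float64(0.0504), np.float64(0.1023)] 85.8
(120, 202, 49, 113, 4599) [ 0.0001 -0.066 ] [np.float64(0.0379), np.float64(0.1007)] 90.0
(287, 202, 63, 112, 6776) [-0.0005  0.0792] [np.float64(0.0491), np.float64(0.099)] 90.0
lid ((438.4263000488281, 328.8745422363281), (80.27262115478516, 137.73455810546875), 71.88693237304688) [ 0.4422 -0.2202  0.016 ] [np.float64(0.2849), np.float64(0.1625)]
```

All three plates lie on their ribs within about 2 mm. The lid has been knocked and turned on the desk, so I go above it and remeasure.

Call:
apply_moves --pt "14.6 -7.4 -3" --pt "14.6 -7.4 -3" --pt "14.6 -7.4 -3" --pt "14.6 -7.4 -3" --pt "14.6 -7.4 -3" --pt "14.6 -7.4 -3" --pt "14.6 -7.4 -3" --pt "14.6 -7.4 -3" --pt "14.6 -7.4 -3" --pt "14.6 -7.4 -3" --pt "14.6 -7.4 -3" --turn '[80,80,80,80,80,80,80,80,80,80,80]' --hand 0.3

```text
time_s: 50.18
tcp_pos: [0.4429, -0.2211, 0.3717]
tool_rot: [0.582, 0.813, -0.0, -0.0]
force: [-0.3, -0.1, -0.0]
gripper_width: 0.35
gripper_force: 0.0
```

```bash
python3 - <<'E'
from h import *
c=shot('wrist','w26.png');s=c['s'];print(s['tcp_pos'],R.from_quat(s['tool_rot']).as_matrix()[:2,0])
g=cv2.cvtColor(c['color'],cv2.COLOR_RGB2GRAY)
print([ (int(g[v,320]),v) for v in range(10,340,15)])
m=(g<95).astype(np.uint8);m[300:]=0
for i,k in enumerate(cv2.findContours(cv2.morphologyEx(m,2,np.ones((9,9))),0,2)[0]):
    if cv2.contourArea(k)<3000: continue
    a=cv2.approxPolyDP(k,6,True)[:,0];print(cv2.contourArea(k),cv2.boundingRect(k),a.tolist()[:16])
# handle: darkest blob inside the lid
e=cv2.Canny(g[100:300,230:410],40,100);l=cv2.HoughLinesP(e,1,np.pi/180,30,minLineLength=40,maxLineGap=6)
print(None if l is None else (l[:,0]+[230,100,230,100]).tolist())
E
```

```text
[ 0.44292825 -0.22110616  0.37167779] [-0.32313738  0.94635197]
[(205, 10), (207, 25), (211, 40), (72, 55), (66, 70), (73, 85), (72, 100), (70, 115), (63, 130), (71, 145), (88, 160), (91, 175), (84, 190), (82, 205), (65, 220), (77, 235), (37, 250), (35, 265), (67, 280), (63, 295), (63, 310), (56, 325)]
72059.0 (247, 46, 392, 254) [[308, 46], [247, 299], [387, 299], [447, 150], [408, 299], [615, 298], [614, 269], [581, 255], [638, 118], [495, 89], [463, 94]]
10516.0 (21, 0, 201, 90) [[28, 38], [39, 37], [43, 8], [96, 30], [102, 61], [189, 89], [206, 74], [221, 0], [21, 0]]
[[291, 182, 303, 138], [244, 298, 293, 100], [293, 169, 313, 101], [266, 220, 295, 102], [336, 274, 366, 182], [283, 203, 310, 101], [331, 248, 352, 183], [269, 199, 284, 138], [321, 250, 338, 198], [346, 242, 367, 178], [388, 299, 409, 247], [360, 163, 404, 129], [397, 298, 409, 253]]
```

```bash
python3 - <<'E'
from h import *
c=shot('wrist');ang=lambda A,B:np.degrees(np.arctan2(*(B-A)[[1,0]])).round(2)
for e,z in(((336,274,366,182),.046),((331,248,352,183),.046),((346,242,367,178),.046),((321,250,338,198),.046),((247,299,308,46),.016),((308,46,463,94),.016),((388,299,447,150),.016)):
    A=pt(c,*e[:2],z);B=pt(c,*e[2:],z);print(e,A[:2].round(4),B[:2].round(4),ang(A,B))
b=c['color'][60:320,230:480];L=cv2.cvtColor(b,cv2.COLOR_RGB2GRAY)
for v in range(100,300,10): print(v+60-0,''.join(' .:-=+*#%@'[min(9,int(x)//11)] for x in cv2.cvtColor(c['color'],cv2.COLOR_RGB2GRAY)[v+0,290:420:2]))
E
```

```text
(336, 274, 366, 182) [ 0.4717 -0.2605] [ 0.4673 -0.1747] 92.99
(331, 248, 352, 183) [ 0.4592 -0.2386] [ 0.4566 -0.1793] 92.51
(346, 242, 367, 178) [ 0.4697 -0.2291] [ 0.4668 -0.1714] 92.87
(321, 250, 338, 198) [ 0.4515 -0.2432] [ 0.4499 -0.1948] 91.88
(247, 299, 308, 46) [ 0.4012 -0.3276] [ 0.3877 -0.0902] 93.25
(308, 46, 463, 94) [ 0.3877 -0.0902] [ 0.5231 -0.082 ] 3.44
(388, 299, 447, 150) [ 0.5367 -0.2811] [ 0.5301 -0.1282] 92.48
160 @@=%##%*************************#*#**#**+**###*#*##*######*######
170 @=######********************************************#**+*#######*
180 +##**++*-******+******************#***********************#####%%
190 ##*##*+*****+*******************************************#%%%%#%#%
200 ####*#*#*******+++**+***++*+****++**+**************###%#%#%##%%##
210 ####-#######**+**+********+***+++++#**+*++*+####%%%##%###%##%####
220 ##%%**##*#####%%***#**********+**#***#%%######%###%%#######%#####
230 ##*%#%##%##%########+********#*******#######*###%##%#############
240 =%############%##%###%##*****+*++++***###############*##*########
250 ########################%==:..:-=---=****#*******#*******+*****+*
260 #*#########%####*#######+--:.-====-=*****+*******+*+************+
270 #####*####*###*+*+**+*-:.:.-=-==--*+*******+**+*****++*****++*++*
280 #*##**######*****+**--...:-====-++**+*+***+*++*++**+*++*+++++++*+
290 **#***##*##*#*+++++-:::.--===-=+*+++++++*+++++*+**++*+++++*+++=@@
300 -----+*###*******=--:::=+==-:*#*#*#*+++++++**++++*+++=*+*+++=@@@@
310 -=-----=----=---=---.=+++=-+**********#*+*+++++++*+++++*++=@@@@@@
320 ----------=---=-- ..=++==-******#+********+*++++++++++++=@@@@@@% 
330 ---:***---:-----=.:--+-:*****+****+****++***++*+++=++==@@@@@@@-  
340 ****+*+*+**++****++*+******+***********+*+++**+++++++@@@@@@@@ ...
350 +++++++**++++++++****++*+**++****++++***++++++*++++@@@@@@@@#. ...
```

The lid's handle runs (0.467,−0.175)–(0.472,−0.261) by the right edge of its top, so the lid is at about (0.464,−0.218) with yaw ≈2.9°. I grasp it there.

Call:
apply_moves --pt "-0.5 2.05 2" --pt "-0.5 2.05 6" --pt "-0.5 2.05 10" --pt "-0.5 2.05 11" --pt "-0.5 2.05 11" --turn '[8,16,16,16,16]'

```text
time_s: 50.9
tcp_pos: [0.464, -0.2193, 0.2619]
tool_rot: [0.689, 0.724, -0.0, -0.0]
force: [0.6, -1.4, 0.2]
gripper_width: 0.35
gripper_force: 0.0
```

```bash
python3 - <<'E'
from h import *
c=shot('wrist','w27.png');s=c['s'];print(s['tcp_pos'],R.from_quat(s['tool_rot']).as_matrix()[:2,0],s['dq'].round(2))
g=cv2.cvtColor(c['color'],cv2.COLOR_RGB2GRAY)
e=cv2.Canny(g[120:400,250:390],30,80);l=cv2.HoughLinesP(e,1,np.pi/180,30,minLineLength=40,maxLineGap=8)
for x in (l[:,0]+[250,120,250,120]).tolist():
    A=pt(c,*x[:2],.046);B=pt(c,*x[2:],.046);print(x,A[:2].round(4),B[:2].round(4))
E
```

```text
[ 0.46402276 -0.21930848  0.26187064] [-0.04919302  0.99878916] [ 0.   -0.03 -0.03  0.   -0.    0.  ]
[310, 338, 310, 254] [ 0.4597 -0.2605] [ 0.4574 -0.2067]
[312, 285, 312, 202] [ 0.4593 -0.2255] [ 0.4572 -0.1775]
[271, 395, 317, 344] [ 0.4366 -0.3038] [ 0.4641 -0.2645]
[291, 221, 329, 261] [ 0.4464 -0.1884] [ 0.4681 -0.2104]
[352, 338, 359, 382] [ 0.4849 -0.2592] [ 0.4918 -0.2909]
[268, 350, 280, 296] [ 0.4345 -0.2702] [ 0.4412 -0.2334]
[370, 298, 382, 339] [ 0.4932 -0.232 ] [ 0.503 -0.259]
[279, 385, 286, 337] [ 0.4416 -0.2958] [ 0.4452 -0.2605]
[253, 181, 293, 210] [ 0.4262 -0.168 ] [ 0.4473 -0.1823]
[256, 340, 268, 297] [ 0.4272 -0.2636] [ 0.4343 -0.2344]
[358, 299, 369, 350] [ 0.4863 -0.233 ] [ 0.4959 -0.2671]
[329, 291, 329, 248] [ 0.4692 -0.2288] [ 0.4677 -0.2027]
[279, 380, 285, 340] [ 0.4415 -0.292 ] [ 0.4447 -0.2627]
```

Call:
apply_moves --pt "0 0 3" --pt "0 0 5" --pt "0 0 6" --pt "0 0 6.25" --pt "0 0 6.25" --pt "0 0 6.25" --turn '[0,0,0,0,0,0]'

```text
time_s: 51.7
tcp_pos: [0.4645, -0.2196, 0.2004]
tool_rot: [0.69, 0.724, 0.0, 0.001]
force: [-0.1, 0.1, -0.6]
gripper_width: 0.349
gripper_force: 0.0
```

Call:
apply_moves --pt "0 0 0" --pt "0 0 0" --pt "0 0 0" --pt "0 0 0" --pt "0 0 0" --turn '[0,0,0,0,0]' --hand 1

```text
time_s: 52.32
tcp_pos: [0.4644, -0.2195, 0.2003]
tool_rot: [0.69, 0.724, 0.0, 0.001]
force: [-0.5, 0.5, 5.5]
gripper_width: 0.122
gripper_force: 60.1
```

Call:
apply_moves --pt "0 0 -1" --pt "0 0 -4" --pt "0 0 -8" --pt "0 0 -12" --pt "0 0 -12" --pt "0 0 -12" --turn '[0,0,0,0,0,0]'

```text
time_s: 53.08
tcp_pos: [0.4631, -0.2188, 0.3183]
tool_rot: [0.69, 0.724, -0.0, -0.001]
force: [-0.2, -0.4, -3.4]
gripper_width: 0.122
gripper_force: 59.1
```

The lid is held. I carry it over the tray and check it against the tray before lowering.

Call:
apply_moves --pt "0.2 2 0" --pt "0.4 5 0" --pt "0.6 8 0" --pt "0.8 11 0" --pt "1.0 13.5 0" --pt "1.2 15 0" --pt "1.2 15 1" --pt "1.2 15 3" --pt "1.2 15 4" --pt "1.2 15 4" --pt "1.2 15 4" --turn '[-1,-2,-3,-4,-5,-6,-6,-6,-6,-6,-6]'

```text
time_s: 54.45
tcp_pos: [0.6132, -0.2002, 0.2798]
tool_rot: [0.651, 0.759, 0.0, 0.0]
force: [-0.2, -0.6, -2.6]
gripper_width: 0.122
gripper_force: 59.0
```

```bash
python3 - <<'E'
from h import *
c=shot('wrist','w28.png');s=c['s'];print(s['tcp_pos'],R.from_quat(s['tool_rot']).as_matrix()[:2,0],s['gripper_width'],s['force'])
Rm=R.from_quat(s['tool_rot']).as_matrix();zp=s['tcp_pos'][2]-.2003+.016
g=cv2.cvtColor(c['color'],cv2.COLOR_RGB2GRAY)
m=(g<100).astype(np.uint8);m=cv2.morphologyEx(m,2,np.ones((7,7)))
k=max(cv2.findContours(m,0,2)[0],key=cv2.contourArea);print(cv2.boundingRect(k),cv2.approxPolyDP(k,6,True)[:,0].tolist()[:24])
for u in(240,280,320,360,400): d=np.diff(g[:200,u].astype(int));v=int(d.argmin());print(u,v,d[v],(Rm.T@(pt(c,u,v+.5,zp)-s['tcp_pos'])).round(4))
c=shot('top','t28.png');g=cv2.cvtColor(c['color'],cv2.COLOR_RGB2GRAY)
m=(g<95).astype(np.uint8);m[:193]=0;m[:,:340]=0;m[:,525:]=0;m=cv2.morphologyEx(m,2,np.ones((7,7)))
k=max(cv2.findContours(m,0,2)[0],key=cv2.contourArea);a=cv2.approxPolyDP(k,4,True)[:,0];print(a.tolist()); print([pt(c,*p,zp)[:2].round(4).tolist() for p in a])
E
```

```text
[ 0.61321161 -0.20016854  0.27978685] [-0.15286699  0.98824671] 0.12180967316452873 [-0.17417358 -0.61585339 -2.58066501]
(16, 0, 624, 480) [[131, 0], [183, 368], [16, 479], [184, 479], [196, 468], [193, 479], [445, 479], [440, 468], [454, 479], [639, 477], [639, 330], [608, 385], [556, 342], [570, 378], [616, 422], [611, 428], [591, 421], [578, 447], [454, 367], [460, 323], [501, 313], [522, 279], [514, 248], [474, 231]]
240 1 -11 [ 0.1243 -0.0303  0.1842]
280 46 -11 [ 0.1094 -0.0159  0.1843]
320 9 -17 [ 0.1217 -0.0006  0.1843]
360 10 -33 [0.1214 0.0143 0.1843]
400 23 -17 [0.1172 0.0296 0.1843]
[[455, 286], [434, 335], [437, 355], [452, 363], [432, 479], [524, 479], [524, 350], [502, 343], [470, 345], [469, 337], [459, 335], [469, 312], [477, 320], [473, 339], [524, 344], [524, 320], [493, 310], [491, 322], [482, 310], [480, 290], [470, 284]]
[[0.5335, -0.2306], [0.4413, -0.1915], [0.4044, -0.1972], [0.3904, -0.2251], [0.1794, -0.1886], [0.184, -0.3564], [0.4173, -0.3586], [0.4293, -0.3179], [0.4243, -0.2585], [0.439, -0.2567], [0.4423, -0.2381], [0.4854, -0.2568], [0.4709, -0.2716], [0.4355, -0.2641], [0.4284, -0.3587], [0.4727, -0.3591], [0.4901, -0.3015], [0.4677, -0.2977], [0.4897, -0.281], [0.527, -0.2774], [0.5378, -0.2587]]
```

```bash
python3 - <<'E'
from h import *
c=shot('top');s=c['s'];zp=s['tcp_pos'][2]-.2003+.016
Rm=R.from_quat(s['tool_rot']).as_matrix();T=lambda p:(Rm.T@(p-s['tcp_pos']))[:2].round(4)
g=cv2.cvtColor(c['color'],cv2.COLOR_RGB2GRAY)
m=(g<110).astype(np.uint8);m=cv2.morphologyEx(m,2,np.ones((5,5)))
# +y end edge: first dark pixel from the left, rows 215..285
L=[(int(np.argmax(m[v,330:430]))+330-.5,v) for v in range(210,300,6)];print(L)
for u,v in L: print((u,v),T(pt(c,u,v,zp)),end=' ')
print()
U=[(u,[v for v in range(180,320) if m[v,u] ][:1],[v for v in range(180,320) if m[v,u]][-1:]) for u in range(360,440,10)];print(U)
for u,a,b in U:
    if a:print(u,T(pt(c,u,a[0]-.5,zp)),T(pt(c,u,b[0]+.5,zp)))
w=cv2.imread('pics/w28.png');cw=shot('wrist');g=cv2.cvtColor(cw['color'],cv2.COLOR_RGB2GRAY).astype(int)
for v in(20,60,100,140):
    d=np.diff(g[v]);l=int(d[60:260].argmin())+60;r=int(d[380:600].argmax())+380
    print(v,l,r,T(pt(cw,l+.5,v,zp)),T(pt(cw,r+.5,v,zp)))
E
```

```text
[(406.5, 210), (363.5, 216), (363.5, 222), (361.5, 228), (362.5, 234), (363.5, 240), (364.5, 246), (364.5, 252), (365.5, 258), (366.5, 264), (367.5, 270), (368.5, 276), (369.5, 282), (373.5, 288), (329.5, 294)]
(406.5, 210) [0.0517 0.0709] (363.5, 216) [0.1345 0.0706] (363.5, 222) [0.1361 0.0593] (361.5, 228) [0.1415 0.0484] (362.5, 234) [0.1412 0.0368] (363.5, 240) [0.1409 0.0252] (364.5, 246) [0.1406 0.0136] (364.5, 252) [0.1423 0.0023] (365.5, 258) [ 0.142  -0.0092] (366.5, 264) [ 0.1417 -0.0207] (367.5, 270) [ 0.1414 -0.0322] (368.5, 276) [ 0.1411 -0.0437] (369.5, 282) [ 0.1409 -0.0551] (373.5, 288) [ 0.135  -0.0673] (329.5, 294) [ 0.2189 -0.0674] 
[(360, [], []), (370, [215], [284]), (380, [214], [289]), (390, [213], [287]), (400, [211], [286]), (410, [210], [284]), (420, [180], [283]), (430, [180], [282])]
370 [0.1218 0.0718] [ 0.1406 -0.0599]
380 [0.1027 0.0711] [ 0.1232 -0.0717]
390 [0.0835 0.0704] [ 0.104  -0.0705]
400 [0.0641 0.0716] [ 0.0851 -0.0712]
410 [0.045  0.0709] [ 0.0659 -0.0699]
420 [0.0176 0.1255] [ 0.047  -0.0706]
430 [-0.0013  0.1229] [ 0.0281 -0.0712]
20 132 505 [ 0.1182 -0.0711] [0.1184 0.0692]
60 138 499 [ 0.1047 -0.071 ] [0.1049 0.0691]
100 144 493 [ 0.0903 -0.0709] [0.0904 0.069 ]
140 149 487 [ 0.0748 -0.0711] [0.075 0.069]
```

The lid is centred over the tray within about 1 mm and parallel to it. I lower it.

Call:
apply_moves --pt "-0.05 -0.05 1" --pt "-0.05 -0.05 2" --pt "-0.05 -0.05 2.8" --pt "-0.05 -0.05 3.3" --pt "-0.05 -0.05 3.6" --pt "-0.05 -0.05 3.6" --turn '[0,0,0,0,0,0]'

```text
time_s: 55.4
tcp_pos: [0.6128, -0.2006, 0.2438]
tool_rot: [0.651, 0.759, 0.0, -0.0]
force: [-0.7, -0.6, 0.3]
gripper_width: 0.122
gripper_force: 59.5
```

Call:
apply_moves --pt "0 0 0.3" --pt "0 0 0.6" --pt "0 0 0.8" --pt "0 0 0.8" --turn '[0,0,0,0]'

```text
time_s: 55.9
tcp_pos: [0.6135, -0.2012, 0.2401]
tool_rot: [0.651, 0.759, -0.0, 0.001]
force: [-8.0, 0.4, 18.6]
gripper_width: 0.123
gripper_force: 62.0
```

It stopped about 6 mm high. I check for tilt and for which side is caught.

```bash
python3 - <<'E'
from h import *
cw=shot('wrist','w29.png');s=cw['s'];print(s['tcp_pos'],s['force'],s['moment'],s['tool_rot'])
Rm=R.from_quat(s['tool_rot']).as_matrix();zp=s['tcp_pos'][2]-.2003+.016
T=lambda p:(Rm.T@(p-s['tcp_pos']))[:2].round(4)
g=cv2.cvtColor(cw['color'],cv2.COLOR_RGB2GRAY).astype(int)
for v in(20,60,100,140,180):
    d=np.diff(g[v]);l=int(d[60:260].argmin())+60;r=int(d[380:600].argmax())+380
    print(v,l,r,T(pt(cw,l+.5,v,zp)),T(pt(cw,r+.5,v,zp)))
c=shot('top','t29.png');g=cv2.cvtColor(c['color'],cv2.COLOR_RGB2GRAY)
m=(g<110).astype(np.uint8);m=cv2.morphologyEx(m,2,np.ones((5,5)))
for v in range(222,286,8):
    u=int(np.argmax(m[v,330:430]))+329.5;print((u,v),T(pt(c,u,v,zp)),end=' ')
for u in range(380,440,10):
    k=[v for v in range(180,320) if m[v,u]];print(u,T(pt(c,u,k[0]-.5,zp)),T(pt(c,u,k[-1]+.5,zp)))
E
```

```text
[ 0.61351838 -0.20123169  0.24014495] [-8.02572255  0.38721399 18.56544941] [0.57964567 1.41902151 0.09694273] [ 6.50637857e-01  7.59387812e-01 -2.00164629e-04  6.99961810e-04]
20 123 509 [ 0.1182 -0.0744] [0.1184 0.0706]
60 130 503 [ 0.1047 -0.0741] [0.1048 0.0706]
100 137 496 [ 0.0902 -0.0737] [0.0904 0.0702]
140 144 490 [ 0.0748 -0.0732] [0.075  0.0702]
180 151 483 [ 0.0583 -0.0728] [0.0585 0.0697]
(361.5, 222) [0.137  0.0637] (361.5, 230) [0.1393 0.0478] (362.5, 238) [0.1395 0.0317] (364.5, 246) [0.1379 0.0153] (365.5, 254) [ 0.1381 -0.0008] (366.5, 262) [ 0.1384 -0.0168] (367.5, 270) [ 0.1387 -0.0328] (368.5, 278) [ 0.139  -0.0487] 380 [0.0986 0.0716] [ 0.1193 -0.0723]
390 [0.0785 0.0708] [ 0.0992 -0.071 ]
400 [0.0585 0.0701] [ 0.0793 -0.0717]
410 [0.0381 0.0714] [ 0.0592 -0.0704]
420 [0.0088 0.1326] [ 0.0394 -0.0711]
430 [-0.011   0.1298] [ 0.0195 -0.0718]
```

The +y end is riding on the tray wall (the lid is tilted about 3°). I lift, shift 3 mm toward +y, and lower again.

Call:
apply_moves --pt "0 0 -0.8" --pt "0 0 -1.6" --pt "0.35 0 -1.6" --pt "0.35 0 -1.6" --pt "0.35 0 -1.2" --pt "0.35 0 -0.8" --pt "0.35 0 -0.5" --pt "0.35 0 -0.3" --pt "0.35 0 -0.3" --turn '[0,0,0,0,0,0,0,0,0]'

```text
time_s: 57.12
tcp_pos: [0.6122, -0.197, 0.2382]
tool_rot: [0.651, 0.759, -0.0, -0.0]
force: [-0.4, -0.1, -2.0]
gripper_width: 0.123
gripper_force: 59.1
```

```bash
cat >> h.py <<'E'
def tilt():
    cw=shot('wrist');s=cw['s'];Rm=R.from_quat(s['tool_rot']).as_matrix();zp=s['tcp_pos'][2]-.2003+.016
    T=lambda p:(Rm.T@(p-s['tcp_pos']))[:2].round(4);g=cv2.cvtColor(cw['color'],cv2.COLOR_RGB2GRAY).astype(int);print(s['tcp_pos'].round(4),s['force'].round(1),s['moment'].round(2))
    for v in(20,60,100,140,180):
        d=np.diff(g[v]);l=int(d[60:260].argmin())+60;r=int(d[380:600].argmax())+380;A=T(pt(cw,l+.5,v,zp));B=T(pt(cw,r+.5,v,zp));print(v,l,r,A,B,(B-A)[1].round(4))
E
python3 -c "
from h import *
tilt()"
```

```text
[ 0.6122 -0.197   0.2382] [-0.4 -0.1 -2. ] [ 0.02 -0.04 -0.06]
20 128 506 [ 0.1183 -0.0727] [0.1184 0.0696] 0.1423
60 134 500 [ 0.1047 -0.0726] [0.1048 0.0695] 0.1421
100 141 494 [ 0.0902 -0.0722] [0.0904 0.0694] 0.1416
140 147 488 [ 0.0748 -0.0721] [0.075  0.0694] 0.1415
180 153 482 [ 0.0583 -0.072 ] [0.0585 0.0693] 0.1413
```

Call:
apply_moves --pt "0 0 0.15" --pt "0 0 0.3" --pt "0 0 0.45" --pt "0 0 0.5" --pt "0 0 0.5" --turn '[0,0,0,0,0]'

```text
time_s: 57.8
tcp_pos: [0.6125, -0.1968, 0.2343]
tool_rot: [0.651, 0.759, 0.0, 0.0]
force: [-1.3, 3.9, 3.3]
gripper_width: 0.125
gripper_force: 60.0
```

```bash
python3 -c "
from h import *
tilt()"
```

```text
[ 0.6125 -0.1968  0.2343] [-1.3  3.9  3.3] [ 0.08  0.21 -0.02]
20 131 504 [ 0.1182 -0.0715] [0.1184 0.0688] 0.1403
60 137 498 [ 0.1047 -0.0714] [0.1048 0.0687] 0.1401
100 143 492 [ 0.0902 -0.0713] [0.0904 0.0686] 0.1399
140 149 487 [ 0.0748 -0.0712] [0.075 0.069] 0.1402
180 155 481 [ 0.0583 -0.0711] [0.0584 0.0689] 0.14
```

Level and down at the expected height (TCP z 0.2343). I release and back off.

Call:
apply_moves --pt "0 0 0.1" --pt "0 0 0.1" --turn '[0,0]'

```text
time_s: 58.1
tcp_pos: [0.6126, -0.1968, 0.2343]
tool_rot: [0.651, 0.759, 0.0, -0.0]
force: [-4.2, 3.6, 9.6]
gripper_width: 0.124
gripper_force: 60.7
```

Call:
apply_moves --pt "0 0 0" --pt "0 0 0" --pt "0 0 0" --pt "0 0 -4" --pt "0 0 -9" --pt "0 0 -14" --pt "0 0 -17" --pt "0 0 -17" --pt "0 0 -17" --turn '[0,0,0,0,0,0,0,0,0]' --hand 0.3

```text
time_s: 59.22
tcp_pos: [0.6117, -0.197, 0.4008]
tool_rot: [0.651, 0.759, -0.0, -0.001]
force: [-0.4, 0.3, 0.2]
gripper_width: 0.35
gripper_force: 0.0
```

```bash
python3 - <<'E'
from h import *
def edges(c):
    g=cv2.cvtColor(c['color'],cv2.COLOR_RGB2GRAY).astype(int)
    for v in range(60,300,40):
        d=np.diff(g[v]);l=int(d[150:300].argmin())+150;r=int(d[340:480].argmax())+340
        A=pt(c,l+.5,v,.05);B=pt(c,r+.5,v,.05);print(v,l,r,tochamber(A),tochamber(B),np.linalg.norm(A-B).round(4))
    d=np.diff(g[:120,320]);v=int(d.argmin());print('end',v,tochamber(pt(c,320,v+.5,.05)))
c=shot('wrist','w30.png');print(c['s']['tcp_pos'],c['s']['time_s']);edges(c)
print('start view');d=dict(c);d['color']=cv2.imread('pics/w1.png')[:,:,::-1];d['P']=c['P']+np.array([.61202,-.20299,.40469])-c['s']['tcp_pos'];edges(d)
E
```

```text
[ 0.61172609 -0.19695039  0.40081634] 59.225
60 233 407 [-0.0713  0.1337] [0.0697 0.1338] 0.141
100 236 404 [-0.071   0.1035] [0.0695 0.1037] 0.1406
140 239 402 [-0.0707  0.0713] [0.0703 0.0715] 0.141
180 242 399 [-0.0704  0.0368] [0.0702 0.037 ] 0.1406
220 245 459 [-0.0701 -0.0002] [0.1284 0.0002] 0.1985
260 247 393 [-0.0707 -0.0399] [ 0.0699 -0.0396] 0.1406
end 53 [-0.0012  0.1385]
start view
60 233 405 [-0.0728  0.1283] [0.0682 0.1284] 0.141
100 236 402 [-0.0725  0.0977] [0.0681 0.0979] 0.1406
140 239 399 [-0.0722  0.0651] [0.0679 0.0653] 0.1401
180 241 396 [-0.0728  0.0302] [0.0677 0.0305] 0.1405
220 244 461 [-0.0725 -0.0072] [ 0.1312 -0.0068] 0.2037
260 246 391 [-0.0731 -0.0475] [ 0.0682 -0.0471] 0.1414
end 43 [-0.0019  0.1404]
```

The lid sits level, with the same width at both ends as in the start view. A last check on the bystanders, then I hand in.

```bash
python3 - <<'E'
from h import *
c=shot('top');a=cv2.imread('pics/top0.png')[:,:,::-1].astype(int);b=c['color'].astype(int)
for n,(x,y) in dict(bottle=(276,212),box=(242,211),jar=(200,172),green=(277,305)).items():
    print(n,np.abs(a-b)[y-16:y+16,x-16:x+16].mean().round(2))
if all(np.abs(a-b)[y-16:y+16,x-16:x+16].mean()<6 for x,y in((276,212),(242,211),(200,172))): print(ctrl.job_done())
E
```

```text
bottle 14.86
box 15.15
jar 14.76
green 13.55
```

```bash
python3 - <<'E'
from h import *
c=shot('top');a=cv2.imread('pics/top0.png');b=np.ascontiguousarray(c['color'][:,:,::-1]);ok=True
for n,(x,y) in dict(bottle=(276,212),box=(242,211),jar=(200,172)).items():
    r=cv2.matchTemplate(b[y-30:y+30,x-30:x+30],a[y-16:y+16,x-16:x+16],cv2.TM_CCOEFF_NORMED);_,v,_,p=cv2.minMaxLoc(r);print(n,round(v,3),p[0]-14,p[1]-14)
    ok&=v>.85 and max(abs(p[0]-14),abs(p[1]-14))<=1
if ok: print(ctrl.job_done())
E
```

```text
bottle 1.0 0 0
box 1.0 0 0
jar 1.0 0 0
the job is handed in; nothing more can be done
None
```

I handed in the job at about 59 s of the 210 s: all three plates are in the chamber on their own ribs (within about 2 mm of centre), the lid is back on and level, and the bottle, box and jar have not moved.

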